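# Load ring weights on the pressure tester's spindle

### The arm

A 6-joint arm with a two-finger parallel gripper is mounted at the origin on the work surface. World frame = base frame: x ahead of the robot, y to its left, z up, the work surface at z = 0. Lengths are in m, angles in degrees, forces in N, time in s.
With the tool pointing down it reaches from about 0.35 to 0.875 m from the base axis. Payload 4.2 kg.
Tool frame: the origin (TCP) lies midway between the tips of the shut fingers; the grasp point (between the pads) lies 19 mm behind it; z points along the fingers, y is the line along which they close (so a half turn about z gives the same grasp; the last joint's range is limited). The gripper opens to 87 mm and grips with 3 to 60 N. Pads are 19 mm wide; open, the fingers measure 117 mm over their backs; the gripper's body (75 mm by 190 mm) begins 51 mm behind the grasp point.
Start: joints at [91.192, 22.042, 0.453, 0, -68.411, -14.817], TCP at [0.147, 0.607, 0.188] pointing down, gripper open.
Joint ranges: [-179.83, 179.83], [-69.29, 118.12], [-61.27, 80.66], [-181.25, 117.63], [-171.15, -9.14], [-177.46, 177.46]. Speed limits (degrees/s): [159.86, 159.86, 180, 180, 180, 180].

### API

Orientations are given as a 3x3 rotation matrix whose columns are the frame's x, y, z axes.
In Python, from station import sense, capture, camera_params, finish_job gives the robot as it stands.
- The arm moves only by the tool drive_tool, never from a script. Its argument "rows" is a list of rows, each an object of numbers: "tx", "ty", "tz": the shift along the tool's x, y, z in cm; "ax", "ay", "az": the turn, a rotation vector about the tool's x, y, z in rad; "claw": the finger opening in cm, from 0 to 8.7. In form: [{"tx": .., "ty": .., "tz": .., "ax": .., "ay": .., "az": .., "claw": ..}, ...]. A call has 1 to 10 rows; each row shifts and turns the commanded pose from where the row before left it, along the tool's axes as they then stand; what a row does not reach is not made up. A row lasts 1/12 s, in which the tool goes at most 41.7 mm and 7.16 degrees, less where a joint would pass 70% of its speed; a pose out of reach is approached as far as the arm can. A call with a gripper value outside its range is refused whole. The fingers move at their own pace and stop on an object; the grip force is fixed at half the most. Time passes only in rows, so rows that do not move let the fingers close. It gives the time, the measured TCP pose, the force, the opening and the grip force at its end, in the units of the state.
- sense(): the state, without advancing time (a new reading comes with each control period).
- capture(name): name is "scene" or "side" or "wrist"; returns (picture, depth): 420x560x3 uint8, red, green, blue; 420x560 float32, m along the optical axis (not along the pixel's ray), 0 where there is no reading.
- camera_params(name): a dict with "intrinsics" (3x3 intrinsics, pixels), "R" (3x3) and "t" (3): a world point X has camera coordinates R X + t; the wrist camera has in their place "tool_from_camera" (4x4, takes a point from camera to tool coordinates, whose origin is the TCP and whose axes are the flange's). Camera axes: x right, y down, z forward; pixel columns grow to the right and rows downward; lengths in m; the calibration is good to about 2 mm. A picture is of the moment at which its call begins: read the wrist's pose just before it. camera_params takes no time and is no camera call.
- finish_job(): hands the job in; it is judged then, once.
The state is a dict: "time_s": time; "joints": joint angles; "joint_velocities": joint speeds; "effort": joint torques, N m; "tcp_pos": TCP position; "ee_rot": TCP orientation; "wrist_force": force on the tool from outside, world axes, zero at the start; "moment": the same for the moment, N m; "gripper_width": opening from 0.0 (shut) to 1.0 (fully open); "gripper_force": force on a finger pad.
Only numpy, scipy, OpenCV 4.12 (cv2) and the standard library are available. Lean on these libraries where they do the work, as an engineer would, in place of code of your own. Each camera call takes 0.05 s, during which the arm holds its last target. There are 200 camera calls.

### The job

Thread the three bare-metal ring weights onto the pressure tester's upright spindle in order of size, one at a time: the largest first at the bottom, then the middle one, then the smallest on top, each lying flat and fully home on what is below it, and let go of them. The spindle is delicate and stands a little off its mounting axis, so feel for it and lower each weight gently, never forcing or dropping it, and leave the solid brass disc and everything else on the bench alone.

Things in the scene. Friction and masses are not known exactly. Their poses are not given: they have to be found in the camera images.
- ring_large: the largest of the three bare-metal calibration ring weights: a plain flat ring, outside diameter 64 mm, plain through bore 19 mm, 16 mm thick, lying flat on the black mat. Origin: centre of its underside; z is the ring's axis. Either face may be up. Any weight may lie in any of the four places of the mat.
- ring_medium: the middle of the three bare-metal calibration ring weights: a plain flat ring, outside diameter 52 mm, plain through bore 19 mm, 16 mm thick, lying flat on the black mat. Origin: centre of its underside; z is the ring's axis. Either face may be up. Any weight may lie in any of the four places of the mat.
- ring_small: the smallest of the three bare-metal calibration ring weights: a plain flat ring, outside diameter 40 mm, plain through bore 19 mm, 16 mm thick, lying flat on the black mat. Origin: centre of its underside; z is the ring's axis. Either face may be up. Any weight may lie in any of the four places of the mat.
- tester: fixed pressure tester: white console with a blue deck whose top is 60 mm above the bench. Origin: on the bench below the spindle's mounting axis; z up, y along the console (which reaches from -90 to +310 mm in y, -100 to +100 mm in x). On the deck at y = 130 mm stands a small valve, 107 mm above the bench. Around the spindle the deck is bare for 80 mm on every side.
- gauge (a point): centre of the tester's round black dial gauge, 90 mm in diameter, 220 mm along the console's y from the spindle's mounting axis and 150 mm above the bench (an obstacle, fixed)
- mount (a point): point on the spindle's mounting axis, 78 mm above the bench: the height of the seat on which the first weight must lie. The seat is a flange of 38 mm diameter, 18 mm above the deck, concentric with the spindle. The spindle does NOT stand on this axis but 6 mm to one side of it, in a direction that differs every time and is not reported: it must be felt for or seen.
- axis_top (a point): point on the same mounting axis at the height of the spindle's tip, 56 mm above the seat (134 mm above the bench). The spindle itself is an upright steel post, 16 mm in diameter, 6 mm off this axis like its seat; its top 2.5 mm taper to a flat tip of 13.6 mm. It is rigid and does not move or turn in use.
- blank: bystander on the mat: solid brass disc of 44 mm diameter, 16 mm thick, without a bore; leave it where it is. Origin: centre of its underside.
- mat: fixed black rubber mat under the weights, 250 x 290 x 3 mm. Origin: centre of its underside; y along its longer side. The four places lie near x = -58 or +58 mm, y = -72 or +72 mm in its frame.
- wrench: bystander: loose open-ended wrench, 160 mm; leave it alone
- driver: bystander: loose screwdriver, 180 mm; leave it alone
- cleaner: bystander: loose blue bottle, 130 mm tall; leave it alone
- adapter: bystander: loose brass pipe adapter, 35 mm tall; leave it alone
- dish: bystander: loose small grey bowl, 80 mm across; leave it alone
- jar: bystander: loose small amber jar, 60 mm tall; leave it alone
Not all that is in view belongs to the job. What is shaped like the ring_small but pink is not meant. Leave any green look-alike of the ring_large alone.

How it is judged (in metres and radians):
On the way, in this order (a step that is already met when the one before it is completed fails the run):
1. the largest weight is threaded on the spindle and lies flat on its seat (z of ring_large in the frame of mount between -0.003 and 0.0025 m and horizontal distance between ring_large and mount below 0.0095 m and angle between ring_large's own z axis and vertical below 0.06 rad), for 0.2 s.
2. the middle weight lies flat on the largest (all of step 1 and z of ring_medium in the frame of mount between 0.013 and 0.0185 m and horizontal distance between ring_medium and mount below 0.0095 m and angle between ring_medium's own z axis and vertical below 0.06 rad), for 0.2 s.
3. the smallest weight lies flat on the middle one (all of step 2 and z of ring_small in the frame of mount between 0.029 and 0.0345 m and horizontal distance between ring_small and mount below 0.0095 m and angle between ring_small's own z axis and vertical below 0.06 rad), for 0.2 s.
At the end, for the whole second after the job is handed in: all three weights are on the spindle (centres within 9.5 mm of the mounting axis), the largest on the seat, the middle on it and the smallest on top: undersides 0, 16 and 32 mm above the seat, to -3 / +2.5 mm, tilted less than 0.06 rad, at rest (all of step 3 and linear speed of each of ring_large, ring_medium, ring_small below 0.02 m/s); the robot touches nothing.
It fails at once if a weight is dropped down the spindle: it moves faster than 0.35 m/s there ((horizontal distance between ring_large and mount below 0.0145 m and z of ring_large in the frame of mount below 0.052 m and linear speed of ring_large above 0.35 m/s) or (horizontal distance between ring_medium and mount below 0.0145 m and z of ring_medium in the frame of mount below 0.052 m and linear speed of ring_medium above 0.35 m/s) or (horizontal distance between ring_small and mount below 0.0145 m and z of ring_small in the frame of mount below 0.052 m and linear speed of ring_small above 0.35 m/s)).
It fails at once if the tester (with its spindle) is pressed, knocked or struck with more than 40 N, by the robot or by a weight (contact force between tester and anything else above 40 N).
It fails at once if the brass disc or another bystander is moved more than 25 mm (distance of any of blank, wrench, driver, cleaner, adapter, dish, jar from where it was at the start of the episode above 0.025 m).
It also fails if it takes over 72 s, if anything falls off the work surface, if the arm or the gripper's body presses on something with over 40 N, if the wrist force passes 120 N, or if a joint passes its speed limit or range.

## Working session

There is one attempt and no reset: what is moved stays moved. The work goes in short steps, Python scripts to look and compute and a tool call to move; the robot and the scene stay as the last step left them, time stands still between calls to the robot, and variables do not carry over. Pictures are saved under pics/ and viewed, at most 10 in all, crops included, and the job is handed in when it is done.

Besides the shell and the picture viewer there is one more tool, called after "Emit:" by a JSON object that holds its "name" and its "arguments", one argument or row to a line. drive_tool: Moves the arm, as the interface text tells. Its arguments: {"type":"object","properties":{"rows":{"type":"array"}},"required":["rows"]}

```bash
mkdir -p pics; ls; python3 - <<'E'
from station import *
import cv2,numpy as np
s=sense();print(s)
for n in("scene","side"):
    p,d=capture(n);np.savez(n+"0.npz",p=p,d=d);cv2.imwrite(f"pics/{n}0.png",p[:,:,::-1])
    print(n,camera_params(n))
print(camera_params("wrist"))
E
```

```text
pics
{'time_s': 0.0, 'joints': array([ 9.11919191e+01,  2.20899900e+01,  3.79214351e-01, -2.88433253e-02,
       -6.84124273e+01, -1.48159970e+01]), 'joint_velocities': array([ 0.03946289,  0.06830813,  0.06753835, -0.05410026,  0.04765645,
       -0.0602492 ]), 'effort': array([-4.84098182e-04, -3.90666389e+01,  1.87405032e+01,  4.21981931e+00,
        1.09766095e-02, -2.01721045e-04]), 'tcp_pos': array([0.14705103, 0.60674345, 0.18686435]), 'ee_rot': array([[ 9.71818356e-01, -2.35730573e-01, -4.23270321e-04],
       [-2.35730932e-01, -9.71815962e-01, -2.15952313e-03],
       [ 9.77247696e-05,  2.19844213e-03, -9.99997579e-01]]), 'wrist_force': array([ 0.25601501, -0.13976815, -0.58536975]), 'moment': array([-0.05720908,  0.00886898, -0.02057959]), 'gripper_force': 0.0, 'gripper_width': 1.0011158839199454}
scene {'intrinsics': array([[437.68370565,   0.        , 284.11784014],
       [  0.        , 437.68370565, 209.25284164],
       [  0.        ,   0.        ,   1.        ]]), 'R': array([[-0.36367583,  0.93129157, -0.020878  ],
       [ 0.60047563,  0.21723745, -0.7695693 ],
    
[... 309 characters left out ...]
81, -0.00375986],
       [-0.08315591, -0.72550172, -0.68317812],
       [ 0.07267924,  0.67931157, -0.73024209]]), 't': array([-0.5226583 ,  0.08030161,  1.36235212])}
{'intrinsics': array([[350.25480921,   0.        , 279.3916147 ],
       [  0.        , 350.25480921, 210.44217116],
       [  0.        ,   0.        ,   1.        ]]), 'tool_from_camera': array([[ 5.58872710e-04, -9.55878154e-01, -2.93762902e-01,
         8.17107498e-02],
       [ 9.99999843e-01,  5.19955694e-04,  2.10572309e-04,
        -4.98998164e-04],
       [-4.85377765e-05, -2.93762974e-01,  9.55878294e-01,
        -1.98464410e-01],
       [ 0.00000000e+00,  0.00000000e+00,  0.00000000e+00,
         1.00000000e+00]])}
```

View pics/scene0.png

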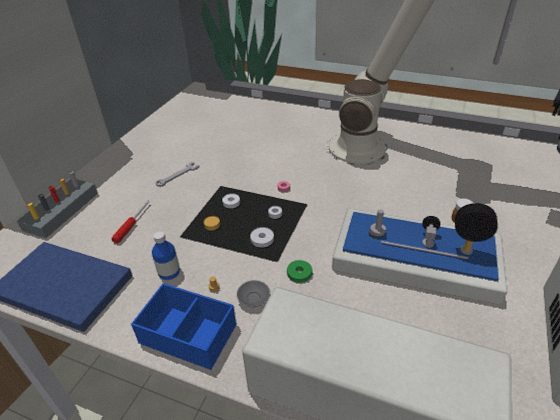

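View pics/side0.png

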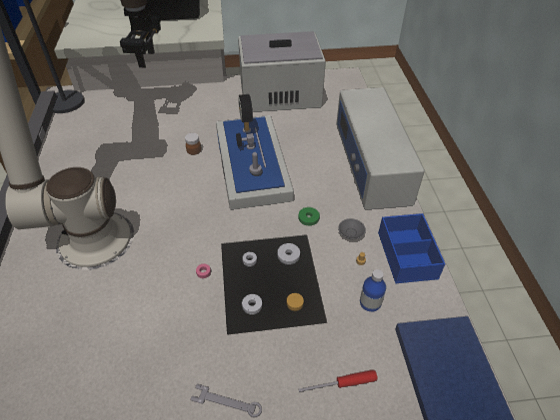

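Scene view: bare-metal rings at (231,200) medium, (275,212) small and (262,237) large on the mat, with the brass blank at (212,223). The pink (284,186) and green (300,271) look-alikes lie off the mat. The spindle is at about (379,222). Side view shows the same: small (250,259), large (288,253), medium (252,303), blank (295,301), spindle (256,163). Next I measure them.

```bash
cat > h.py <<'E'
import numpy as np,cv2
from station import *
def cam(n,s=None):
    c=camera_params(n);K=c["intrinsics"]
    if n!="wrist": return K,c["R"].T,-c["R"].T@c["t"]
    T=c["tool_from_camera"];R=s["ee_rot"]
    return K,R@T[:3,:3],R@T[:3,3]+s["tcp_pos"]
def cloud(d,K,Rw,C):
    v,u=np.mgrid[:d.shape[0],:d.shape[1]]
    r=np.stack([(u-K[0,2])/K[0,0],(v-K[1,2])/K[1,1],np.ones_like(d)],-1)
    return (r*d[...,None])@Rw.T+C
def plane(uv,z,K,Rw,C):
    r=np.c_[(np.asarray(uv,float)-K[:2,2])/K[0,0],np.ones(len(uv))]@Rw.T
    return C+r*((z-C[2])/r[:,2])[:,None]
def circ(P):
    a=np.c_[2*P[:,:2],np.ones(len(P))];x=np.linalg.lstsq(a,(P[:,:2]**2).sum(1),rcond=None)[0]
    return x[:2],np.sqrt(x[2]+x[:2]@x[:2])
E
python3 - <<'E'
from h import *
for n in("scene","side"):
    f=np.load(n+"0.npz");p,d=f["p"],f["d"];k=cam(n);X=cloud(d,*k)
    hsv=cv2.cvtColor(p,cv2.COLOR_RGB2HSV)
    mat=(hsv[...,2]<60)&(abs(X[...,2])<.012)&(d>0)
    c,_=cv2.findContours(cv2.morphologyEx(mat.astype(np.uint8),cv2.MORPH_CLOSE,np.ones((5,5))),0,2)
    c=max(c,key=cv2.contourArea);m=np.zeros_like(hsv[...,0]);cv2.drawContours(m,[cv2.convexHull(c)],-1,1,-1);m=cv2.erode(m,np.ones((7,7)))
    w=plane(c[:,0],.003,*k);r=cv2.minAreaRect((w[:,:2]*1000).astype(np.float32));print(n,"mat",r)
    o=(m>0)&(hsv[...,2]>70)&(X[...,2]>.010)
    c,_=cv2.findContours(o.astype(np.uint8),0,2)
    for q in c:
        if cv2.contourArea(q)<40: continue
        mm=np.zeros_like(m);cv2.drawContours(mm,[q],-1,1,-1)
        s=(mm>0)&o;sat=np.median(hsv[...,1][s]);z=X[s][:,2]
        t=s&(abs(X[...,2]-.019)<.004)
        P=X[t];e=cv2.minEnclosingCircle((P[:,:2]*1000).astype(np.float32))
        print(cv2.boundingRect(q),"sat",sat,"z",np.percentile(z,[5,50,95]).round(4),"circ",e,"mean",P.mean(0).round(4))
    # spindle & tester
    a=(278,200) if 0 else None
    u0,v0=(379,222) if n=="scene" else (256,163)
    sub=np.zeros_like(m);sub[v0-40:v0+25,u0-25:u0+25]=1
    for lo,hi in((.10,.13),(.131,.14),(.055,.065),(.075,.081)):
        t=(sub>0)&(X[...,2]>lo)&(X[...,2]<hi)&(d>0);print(" z",lo,hi,t.sum(),X[t].mean(0).round(4),X[t].min(0).round(4),X[t].max(0).round(4))
    bl=(hsv[...,0]>100)&(hsv[...,0]<125)&(hsv[...,1]>120)&(abs(X[...,2]-.06)<.006)
    P=X[bl];r=cv2.minAreaRect((P[:,:2]*1000).astype(np.float32));print(" deck",r,np.median(P[:,2]))
E
```

```text
scene mat ((493.14044189453125, -198.5525665283203), (246.98728942871094, 286.19451904296875), 1.098258376121521)
(251, 228, 23, 18) sat 9.0 z [0.0116 0.0173 0.0198] circ ((551.6121826171875, -121.5191879272461), 32.93840408325195) mean [ 0.5524 -0.1207  0.0177]
(204, 217, 16, 12) sat 152.0 z [0.0116 0.0166 0.0192] circ ((546.7447509765625, -277.966552734375), 22.522563934326172) mean [ 0.5479 -0.2767  0.0173]
(269, 206, 13, 12) sat 9.0 z [0.0108 0.0167 0.0197] circ ((441.5981140136719, -127.42183685302734), 20.891345977783203) mean [ 0.4429 -0.1277  0.0174]
(223, 194, 17, 13) sat 9.0 z [0.0109 0.0168 0.0194] circ ((437.16864013671875, -269.8320007324219), 27.344377517700195) mean [ 0.4387 -0.2712  0.0173]
 z 0.1 0.13 61 [0.4889 0.1732 0.1145] [0.4824 0.1649 0.1002] [0.4929 0.1801 0.1294]
 z 0.131 0.14 21 [0.4857 0.1727 0.1332] [0.4781 0.1663 0.1313] [0.4917 0.1791 0.1357]
 z 0.055 0.065 1275 [0.4756 0.17   0.0592] [0.4079 0.0962 0.0553] [0.5488 0.2418 0.065 ]
 z 0.075 0.081 88 [0.4882 0.1729 0.0774] [0.467  0.154  0.0753] [0.5034 0.1904 0.0805]
 deck ((637.373291015625, 106.50924682
[... 572 characters left out ...]
75, -132.31700134277344), 20.262569427490234) mean [ 0.4391 -0.1338  0.0186]
(277, 243, 23, 20) sat 6.0 z [0.0138 0.0193 0.0229] circ ((548.0758666992188, -126.60926818847656), 33.088233947753906) mean [ 0.548  -0.1267  0.0194]
 z 0.1 0.13 123 [0.4638 0.247  0.1109] [0.4312 0.1575 0.1001] [0.4893 0.3067 0.1289]
 z 0.131 0.14 16 [0.4812 0.1687 0.134 ] [0.4742 0.1616 0.1314] [0.4892 0.1758 0.1366]
 z 0.055 0.065 2331 [0.4826 0.2381 0.0606] [0.4073 0.0941 0.0551] [0.5692 0.4314 0.065 ]
 z 0.075 0.081 59 [0.4782 0.2023 0.0782] [0.4321 0.1483 0.075 ] [0.5004 0.3858 0.0809]
 deck ((630.9421997070312, 69.09820556640625), (319.9096984863281, 875.4142456054688), 36.42924499511719) 0.06052313173192525
```

Emit:
{"name": "drive_tool", "arguments": {
  "rows": [
    {"tz":-3.5,"az":-0.119,"claw":8.7},
    {"tz":-3.5,"az":-0.119,"claw":8.7},
    {"tx":2.4,"ty":3.1,"claw":8.7},
    {"tx":2.4,"ty":3.1,"claw":8.7},
    {"tx":2.4,"ty":3.1,"claw":8.7},
    {"tx":2.4,"ty":3.1,"claw":8.7},
    {"tx":2.4,"ty":3.1,"claw":8.7},
    {"tx":2.4,"ty":3.1,"claw":8.7},
    {"tx":2.4,"ty":3.1,"claw":8.7},
    {"tx":2.4,"ty":3.1,"claw":8.7}
  ]
}}

```text
invalid input at $.rows[0]: expected keys tx, ty, tz, ax, ay, az, claw
```

Emit:
{"name": "drive_tool", "arguments": {
  "rows": [
    {"tx":2.4,"ty":3.1,"claw":8.7},
    {"tx":2.4,"ty":3.1,"claw":8.7},
    {"tx":2.4,"ty":3.1,"claw":8.7},
    {"tx":2.4,"ty":3.1,"claw":8.7},
    {"tx":2.4,"ty":3.1,"claw":8.7},
    {"tx":2.4,"ty":3.1,"claw":8.7},
    {"claw":8.7},
    {"claw":8.7}
  ]
}}

```text
invalid input at $.rows[0]: expected keys tx, ty, tz, ax, ay, az, claw
```

```bash
python3 - <<'E'
from h import *
s=sense();print(s["tcp_pos"],s["ee_rot"].round(4).tolist(),s["joint_velocities"].round(2))
p,d=capture("wrist");np.savez("w1.npz",p=p,d=d,tcp=s["tcp_pos"],R=s["ee_rot"]);cv2.imwrite("pics/w1.png",p[:,:,::-1])
X=cloud(d,*cam("wrist",s))
near=(np.hypot(X[...,0]-.483,X[...,1]-.171)<.03)&(d>0)
for lo,hi in((.129,.139),(.073,.083)):
    t=near&(X[...,2]>lo)&(X[...,2]<hi);P=X[t]
    if len(P): print(lo,len(P),P.mean(0).round(4),cv2.minEnclosingCircle((P[:,:2]*1000).astype(np.float32)))
    v,u=np.nonzero(t);print(u.mean(),v.mean(),np.ptp(u),np.ptp(v))
E
```

```text
[0.14708463 0.60681191 0.18698276] [[0.9718, -0.2357, -0.0004], [-0.2357, -0.9718, -0.0019], [0.0001, 0.002, -1.0]] [-0.1   0.04  0.19  0.11  0.07 -0.  ]<stdin>:9: RuntimeWarning: Mean of empty slice.
  ret = ret.dtype.type(ret / rcount)
Traceback (most recent call last):
ValueError: zero-size array to reduction operation maximum which has no identity
```

View pics/w1.png

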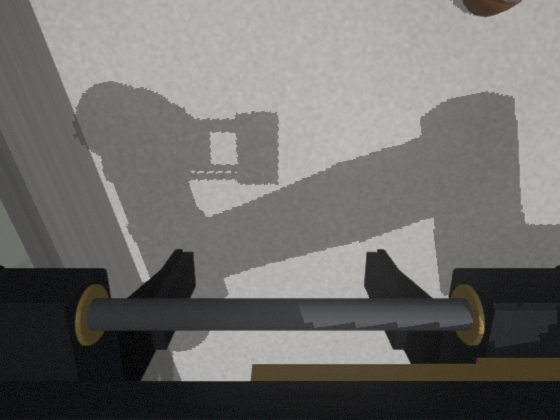

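The wrist view shows fingertips at about (180,250) and (375,250). Nothing of interest is beneath them yet. Every row needs all keys, so I resend the moves.

Emit:
{"name": "drive_tool", "arguments": {
  "rows": [
    {"tx":0,"ty":0,"tz":-3.5,"ax":0,"ay":0,"az":-0.119,"claw":8.7},
    {"tx":0,"ty":0,"tz":-3.5,"ax":0,"ay":0,"az":-0.119,"claw":8.7},
    {"tx":2.4,"ty":3.1,"tz":0,"ax":0,"ay":0,"az":0,"claw":8.7},
    {"tx":2.4,"ty":3.1,"tz":0,"ax":0,"ay":0,"az":0,"claw":8.7},
    {"tx":2.4,"ty":3.1,"tz":0,"ax":0,"ay":0,"az":0,"claw":8.7},
    {"tx":2.4,"ty":3.1,"tz":0,"ax":0,"ay":0,"az":0,"claw":8.7},
    {"tx":2.4,"ty":3.1,"tz":0,"ax":0,"ay":0,"az":0,"claw":8.7},
    {"tx":2.4,"ty":3.1,"tz":0,"ax":0,"ay":0,"az":0,"claw":8.7},
    {"tx":2.4,"ty":3.1,"tz":0,"ax":0,"ay":0,"az":0,"claw":8.7},
    {"tx":2.4,"ty":3.1,"tz":0,"ax":0,"ay":0,"az":0,"claw":8.7}
  ]
}}

```text
time_s: 0.98
tcp_pos: [0.3398, 0.3576, 0.2579]
ee_rot: [[1.0, 0.001, -0.0], [0.001, -1.0, -0.0], [-0.0, 0.0, -1.0]]
wrist_force: [1.1, 0.5, -0.3]
gripper_width: 0.998
gripper_force: 0.0
```

Emit:
{"name": "drive_tool", "arguments": {
  "rows": [
    {"tx":2.4,"ty":3.1,"tz":0,"ax":0,"ay":0,"az":0,"claw":8.7},
    {"tx":2.4,"ty":3.1,"tz":0,"ax":0,"ay":0,"az":0,"claw":8.7},
    {"tx":2.4,"ty":3.1,"tz":0,"ax":0,"ay":0,"az":0,"claw":8.7},
    {"tx":2.4,"ty":3.1,"tz":0,"ax":0,"ay":0,"az":0,"claw":8.7},
    {"tx":2.4,"ty":3.1,"tz":0,"ax":0,"ay":0,"az":0,"claw":8.7},
    {"tx":2.4,"ty":3.1,"tz":0,"ax":0,"ay":0,"az":0,"claw":8.7},
    {"tx":0,"ty":0,"tz":0,"ax":0,"ay":0,"az":0,"claw":8.7},
    {"tx":0,"ty":0,"tz":0,"ax":0,"ay":0,"az":0,"claw":8.7},
    {"tx":0,"ty":0,"tz":0,"ax":0,"ay":0,"az":0,"claw":8.7}
  ]
}}

```text
time_s: 1.73
tcp_pos: [0.4831, 0.1733, 0.2576]
ee_rot: [[1.0, -0.001, -0.001], [-0.001, -1.0, -0.0], [-0.001, 0.0, -1.0]]
wrist_force: [-0.1, 0.0, 1.0]
gripper_width: 0.999
gripper_force: 0.0
```

```bash
cat > w.py <<'E'
import sys
from h import *
name=sys.argv[1]
s=sense();print(s["time_s"],s["tcp_pos"].round(4),s["ee_rot"].round(4).tolist(),s["wrist_force"].round(2))
p,d=capture("wrist");np.savez(name+".npz",p=p,d=d,tcp=s["tcp_pos"],R=s["ee_rot"]);cv2.imwrite(f"pics/{name}.png",p[:,:,::-1])
X=cloud(d,*cam("wrist",s))
for a in sys.argv[2:]:   # x,y,z,r : find top face at z near x,y
    x,y,z,r=map(float,a.split(","))
    t=(np.hypot(X[...,0]-x,X[...,1]-y)<r)&(d>0)&(abs(X[...,2]-z)<.005)
    c,_=cv2.findContours(t.astype(np.uint8),cv2.RETR_CCOMP,cv2.CHAIN_APPROX_NONE)
    for q in sorted(c,key=len)[-2:]:
        if len(q)<12: continue
        P=plane(q[:,0].astype(float),z,*cam("wrist",s))
        ce,R=circ(P);print(a,len(q),"px",q[:,0].mean(0).round(),"circle",ce.round(4),"r",R.round(4),"zmed",np.median(X[t][:,2]).round(4),"depthmean",X[t].mean(0).round(4))
E
python3 w.py w2 .483,.171,.134,.014 .483,.171,.078,.03
```

```text
1.7333 [0.4831 0.1733 0.2576] [[1.0, -0.0006, -0.0007], [-0.0006, -1.0, -0.0001], [-0.0007, 0.0001, -1.0]] [-0.07  0.01  1.03]
.483,.171,.134,.014 48 px [284. 192.] circle [0.4835 0.1695] r 0.0079 zmed 0.1353 depthmean [0.4838 0.1695 0.135 ]
.483,.171,.078,.03 127 px [283. 179.] circle [0.4837 0.1695] r 0.0163 zmed 0.0797 depthmean [0.4873 0.1698 0.0796]
```

View pics/w2.png

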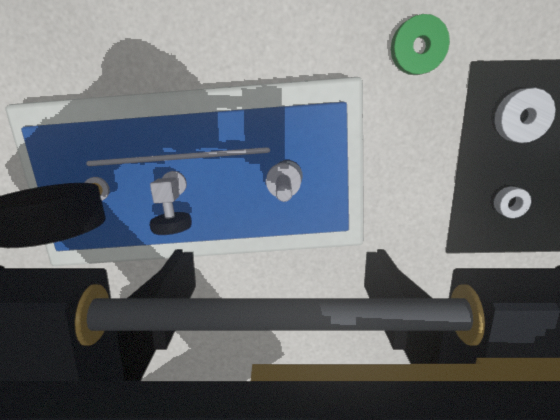

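Wrist view: the spindle tip is at about (284,192), so the spindle stands near (0.4836, 0.1695). The valve and gauge are to the left (+y), and the large and small rings are at right (525,115) and (512,202). Next I go over the large ring.

Emit:
{"name": "drive_tool", "arguments": {
  "rows": [
    {"tx":0.67,"ty":3.0,"tz":1.15,"ax":0,"ay":0,"az":0,"claw":8.7},
    {"tx":0.67,"ty":3.0,"tz":1.15,"ax":0,"ay":0,"az":0,"claw":8.7},
    {"tx":0.67,"ty":3.0,"tz":1.15,"ax":0,"ay":0,"az":0,"claw":8.7},
    {"tx":0.67,"ty":3.0,"tz":1.15,"ax":0,"ay":0,"az":0,"claw":8.7},
    {"tx":0.67,"ty":3.0,"tz":1.15,"ax":0,"ay":0,"az":0,"claw":8.7},
    {"tx":0.67,"ty":3.0,"tz":1.15,"ax":0,"ay":0,"az":0,"claw":8.7},
    {"tx":0.67,"ty":3.0,"tz":1.15,"ax":0,"ay":0,"az":0,"claw":8.7},
    {"tx":0.67,"ty":3.0,"tz":1.15,"ax":0,"ay":0,"az":0,"claw":8.7},
    {"tx":0.67,"ty":3.0,"tz":1.15,"ax":0,"ay":0,"az":0,"claw":8.7},
    {"tx":0.67,"ty":3.0,"tz":1.15,"ax":0,"ay":0,"az":0,"claw":8.7}
  ]
}}

```text
time_s: 2.62
tcp_pos: [0.5507, -0.1261, 0.1427]
ee_rot: [[1.0, 0.003, 0.001], [0.003, -1.0, 0.0], [0.001, -0.0, -1.0]]
wrist_force: [1.1, -0.3, 0.7]
gripper_width: 0.998
gripper_force: 0.0
```

Emit:
{"name": "drive_tool", "arguments": {
  "rows": [
    {"tx":0,"ty":0,"tz":0,"ax":0,"ay":0,"az":0,"claw":8.7},
    {"tx":0,"ty":0,"tz":0,"ax":0,"ay":0,"az":0,"claw":8.7},
    {"tx":0,"ty":0,"tz":0,"ax":0,"ay":0,"az":0,"claw":8.7}
  ]
}}

```text
time_s: 2.87
tcp_pos: [0.5506, -0.1253, 0.1432]
ee_rot: [[1.0, 0.002, 0.0], [0.002, -1.0, 0.0], [0.0, -0.0, -1.0]]
wrist_force: [0.4, -0.6, -0.0]
gripper_width: 1.001
gripper_force: 0.0
```

```bash
python3 w.py w3 .55,-.124,.019,.042 .44,-.131,.019,.03; python3 - <<'E'
import cv2
p=cv2.imread("pics/w3.png");cv2.imwrite("pics/w3.png",p)
E
```

```text
2.8667 [ 0.5506 -0.1253  0.1432] [[1.0, 0.0019, 0.0002], [0.0019, -1.0, 0.0], [0.0002, -0.0, -1.0]] [ 0.36 -0.56 -0.01]
.55,-.124,.019,.042 55 px [279. 193.] circle [ 0.5506 -0.1253] r 0.0093 zmed 0.0206 depthmean [ 0.5513 -0.1253  0.0205]
.55,-.124,.019,.042 186 px [280. 192.] circle [ 0.5502 -0.1253] r 0.0315 zmed 0.0206 depthmean [ 0.5513 -0.1253  0.0205]
.44,-.131,.019,.03 108 px [286. 289.] circle [ 0.4466 -0.1317] r 0.0152 zmed 0.0203 depthmean [ 0.4508 -0.1318  0.0198]
```

View pics/w3.png

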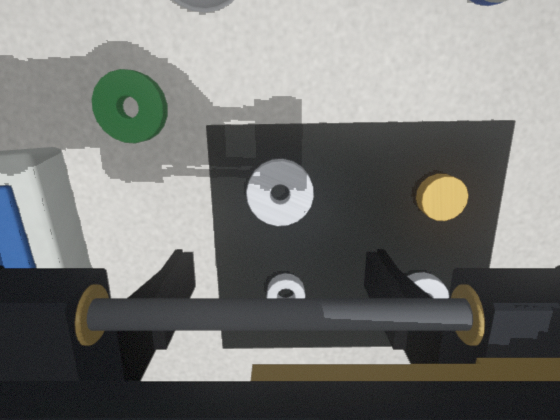

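Candidates in w3: bare metal with 31.5 mm radius at (280,192) is ring_large. The green ring at (130,105) is off the mat and excluded, and the brass at (442,197) is the blank. The view is already an enlarged, clear confirmation. Now I grasp it.

Emit:
{"name": "drive_tool", "arguments": {
  "rows": [
    {"tx":0,"ty":0,"tz":3.0,"ax":0,"ay":0,"az":0,"claw":8.7},
    {"tx":0,"ty":0,"tz":3.0,"ax":0,"ay":0,"az":0,"claw":8.7},
    {"tx":0,"ty":0,"tz":3.0,"ax":0,"ay":0,"az":0,"claw":8.7},
    {"tx":0,"ty":0,"tz":2.5,"ax":0,"ay":0,"az":0,"claw":8.7},
    {"tx":0,"ty":0,"tz":1.3,"ax":0,"ay":0,"az":0,"claw":8.7},
    {"tx":0,"ty":0,"tz":0.8,"ax":0,"ay":0,"az":0,"claw":8.7},
    {"tx":0,"ty":0,"tz":0,"ax":0,"ay":0,"az":0,"claw":8.7},
    {"tx":0,"ty":0,"tz":0,"ax":0,"ay":0,"az":0,"claw":7.0},
    {"tx":0,"ty":0,"tz":0,"ax":0,"ay":0,"az":0,"claw":6.0},
    {"tx":0,"ty":0,"tz":0,"ax":0,"ay":0,"az":0,"claw":5.5}
  ]
}}

```text
time_s: 3.75
tcp_pos: [0.5516, -0.1262, 0.0085]
ee_rot: [[1.0, 0.001, 0.003], [0.001, -1.0, 0.0], [0.003, -0.0, -1.0]]
wrist_force: [0.0, -0.3, -0.1]
gripper_width: 0.854
gripper_force: 0.0
```

Emit:
{"name": "drive_tool", "arguments": {
  "rows": [
    {"tx":0,"ty":0,"tz":0,"ax":0,"ay":0,"az":0,"claw":5.0},
    {"tx":0,"ty":0,"tz":0,"ax":0,"ay":0,"az":0,"claw":5.0},
    {"tx":0,"ty":0,"tz":0,"ax":0,"ay":0,"az":0,"claw":5.0},
    {"tx":0,"ty":0,"tz":0,"ax":0,"ay":0,"az":0,"claw":5.0}
  ]
}}

```text
time_s: 4.08
tcp_pos: [0.5505, -0.1266, 0.0072]
ee_rot: [[1.0, 0.0, 0.001], [0.0, -1.0, 0.0], [0.001, -0.0, -1.0]]
wrist_force: [-0.1, -0.3, 0.0]
gripper_width: 0.602
gripper_force: 0.0
```

```bash
python3 w.py w4 .55,-.124,.019,.042
```

```text
4.0833 [ 0.5505 -0.1266  0.0072] [[1.0, 0.0001, 0.0005], [0.0001, -1.0, 0.0], [0.0005, -0.0, -1.0]] [-0.15 -0.27  0.01]
.55,-.124,.019,.042 85 px [278. 250.] circle [ 0.5511 -0.1253] r 0.0089 zmed 0.0206 depthmean [ 0.5525 -0.1254  0.0205]
.55,-.124,.019,.042 307 px [277. 248.] circle [ 0.5507 -0.1255] r 0.0315 zmed 0.0206 depthmean [ 0.5525 -0.1254  0.0205]
```

View pics/w4.png

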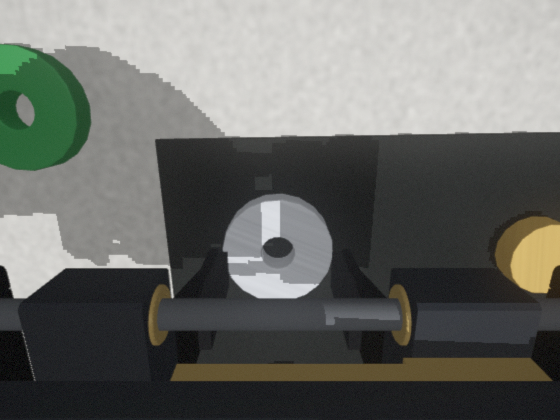

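The ring lies between the fingers (ring 225–333 px, fingers at about 215 and 345) and is not yet gripped, so I keep closing.

Emit:
{"name": "drive_tool", "arguments": {
  "rows": [
    {"tx":0,"ty":0,"tz":0.1,"ax":0,"ay":0,"az":0,"claw":4.0},
    {"tx":0,"ty":0,"tz":0,"ax":0,"ay":0,"az":0,"claw":3.0},
    {"tx":0,"ty":0,"tz":0,"ax":0,"ay":0,"az":0,"claw":2.0},
    {"tx":0,"ty":0,"tz":0,"ax":0,"ay":0,"az":0,"claw":1.0},
    {"tx":0,"ty":0,"tz":0,"ax":0,"ay":0,"az":0,"claw":0},
    {"tx":0,"ty":0,"tz":0,"ax":0,"ay":0,"az":0,"claw":0},
    {"tx":0,"ty":0,"tz":0,"ax":0,"ay":0,"az":0,"claw":0}
  ]
}}

```text
time_s: 4.72
tcp_pos: [0.5504, -0.1265, 0.0059]
ee_rot: [[1.0, 0.0, -0.0], [0.0, -1.0, -0.0], [-0.0, 0.0, -1.0]]
wrist_force: [0.6, 0.1, -0.6]
gripper_width: 0.134
gripper_force: 0.0
```

```bash
python3 w.py w5 .55,-.124,.019,.042
```

```text
4.7167 [ 0.5504 -0.1265  0.0059] [[1.0, 0.0002, -0.0], [0.0002, -1.0, -0.0], [-0.0, 0.0, -1.0]] [ 0.6   0.1  -0.56]
.55,-.124,.019,.042 120 px [280. 279.] circle [ 0.5324 -0.1265] r 0.0104 zmed 0.0206 depthmean [ 0.5591 -0.1252  0.0204]
.55,-.124,.019,.042 344 px [278. 238.] circle [ 0.5563 -0.1253] r 0.0255 zmed 0.0206 depthmean [ 0.5591 -0.1252  0.0204]
```

View pics/w5.png

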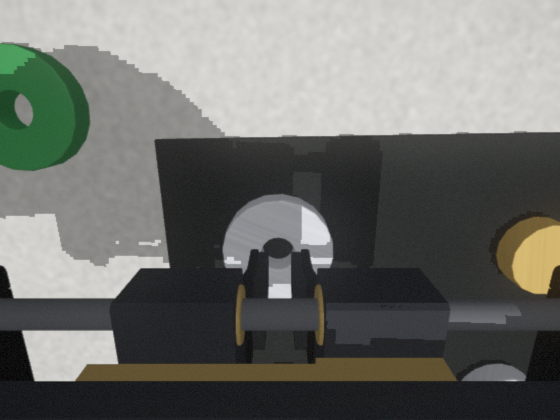

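The fingers have passed over the ring rather than gripping it, so the tips sit higher than I assumed. I measure the finger geometry from depth.

```bash
python3 - <<'E'
from h import *
T=camera_params("wrist")["tool_from_camera"];K=camera_params("wrist")["intrinsics"]
for n in("w2","w4","w5"):
    f=np.load(n+".npz");d=f["d"];Y=cloud(d,K,T[:3,:3],T[:3,3])*1000
    t=(d>0)&(d<.26)&(Y[...,2]>-80)&(Y[...,2]<(8 if n=="w2" else -18))&(abs(Y[...,1])<70)
    P=Y[t];print(n,len(P))
    for lo in range(-80,10,6):
        Q=P[(P[:,2]>=lo)&(P[:,2]<lo+6)]
        if len(Q)>3: 
            a=Q[Q[:,1]<0];b=Q[Q[:,1]>0]
            print(lo,len(Q),"x",Q[:,0].min().round(),Q[:,0].max().round(),"yL",(a[:,1].min().round(),a[:,1].max().round()) if len(a) else 0,"yR",(b[:,1].min().round(),b[:,1].max().round()) if len(b) else 0)
E
```

```text
w2 3743
-80 625 x -9.0 13.0 yL (np.float64(-57.0), np.float64(-43.0)) yR (np.float64(43.0), np.float64(57.0))
-74 502 x -9.0 13.0 yL (np.float64(-56.0), np.float64(-43.0)) yR (np.float64(43.0), np.float64(55.0))
-68 539 x -0.0 13.0 yL (np.float64(-54.0), np.float64(-44.0)) yR (np.float64(43.0), np.float64(54.0))
-62 554 x -4.0 12.0 yL (np.float64(-53.0), np.float64(-43.0)) yR (np.float64(43.0), np.float64(53.0))
-56 483 x -7.0 13.0 yL (np.float64(-52.0), np.float64(-43.0)) yR (np.float64(43.0), np.float64(52.0))
-50 483 x -9.0 13.0 yL (np.float64(-53.0), np.float64(-43.0)) yR (np.float64(43.0), np.float64(53.0))
-44 440 x -9.0 13.0 yL (np.float64(-52.0), np.float64(-43.0)) yR (np.float64(43.0), np.float64(52.0))
-38 117 x -9.0 12.0 yL (np.float64(-52.0), np.float64(-44.0)) yR (np.float64(43.0), np.float64(52.0))
w4 3140
-80 593 x -9.0 13.0 yL (np.float64(-40.0), np.float64(-26.0)) yR (np.float64(26.0), np.float64(40.0))
-74 441 x 5.0 13.0 yL (np.float64(-38.0), np.float64(-26.0)) yR (np.float64(26.0), np.float64(38.0))
-68 464 x 0.0 12.0 yL (np.float64(-37.0), np.float64(-26.0)) yR (
[... 648 characters left out ...]
0))
-74 316 x 10.0 13.0 yL (np.float64(-15.0), np.float64(-6.0)) yR (np.float64(6.0), np.float64(15.0))
-68 327 x 1.0 13.0 yL (np.float64(-16.0), np.float64(-6.0)) yR (np.float64(6.0), np.float64(15.0))
-62 365 x -2.0 13.0 yL (np.float64(-15.0), np.float64(-6.0)) yR (np.float64(5.0), np.float64(15.0))
-56 244 x 6.0 13.0 yL (np.float64(-15.0), np.float64(-6.0)) yR (np.float64(5.0), np.float64(14.0))
-50 239 x -9.0 13.0 yL (np.float64(-15.0), np.float64(-6.0)) yR (np.float64(5.0), np.float64(14.0))
-44 235 x -2.0 12.0 yL (np.float64(-15.0), np.float64(-6.0)) yR (np.float64(5.0), np.float64(14.0))
-38 48 x 10.0 12.0 yL (np.float64(-14.0), np.float64(-6.0)) yR (np.float64(6.0), np.float64(14.0))
```

Depth shows the finger tips about 37 mm behind the reported TCP (y is symmetric, x roughly centred). The picture agrees, since the fingers passed about 22 mm over the ring. So the tips are at TCP z + 0.037. I open and go down in steps.

Emit:
{"name": "drive_tool", "arguments": {
  "rows": [
    {"tx":0,"ty":-0.1,"tz":0,"ax":0,"ay":0,"az":0,"claw":8.7},
    {"tx":0,"ty":0,"tz":0,"ax":0,"ay":0,"az":0,"claw":8.7},
    {"tx":0,"ty":0,"tz":0,"ax":0,"ay":0,"az":0,"claw":8.7},
    {"tx":0,"ty":0,"tz":0,"ax":0,"ay":0,"az":0,"claw":8.7},
    {"tx":0,"ty":0,"tz":0,"ax":0,"ay":0,"az":0,"claw":8.7},
    {"tx":0,"ty":0,"tz":0,"ax":0,"ay":0,"az":0,"claw":8.7},
    {"tx":0,"ty":0,"tz":0,"ax":0,"ay":0,"az":0,"claw":8.7},
    {"tx":0,"ty":0,"tz":0,"ax":0,"ay":0,"az":0,"claw":8.7},
    {"tx":0,"ty":0,"tz":0,"ax":0,"ay":0,"az":0,"claw":8.7},
    {"tx":0,"ty":0,"tz":0,"ax":0,"ay":0,"az":0,"claw":8.7}
  ]
}}

```text
time_s: 5.6
tcp_pos: [0.5504, -0.1255, 0.006]
ee_rot: [[1.0, 0.0, 0.0], [0.0, -1.0, -0.0], [0.0, 0.0, -1.0]]
wrist_force: [-0.0, 0.2, 0.7]
gripper_width: 0.764
gripper_force: 0.0
```

Emit:
{"name": "drive_tool", "arguments": {
  "rows": [
    {"tx":0,"ty":0,"tz":0.6,"ax":0,"ay":0,"az":0,"claw":8.7},
    {"tx":0,"ty":0,"tz":0.6,"ax":0,"ay":0,"az":0,"claw":8.7},
    {"tx":0,"ty":0,"tz":0.6,"ax":0,"ay":0,"az":0,"claw":8.7},
    {"tx":0,"ty":0,"tz":0.6,"ax":0,"ay":0,"az":0,"claw":8.7},
    {"tx":0,"ty":0,"tz":0.4,"ax":0,"ay":0,"az":0,"claw":8.7},
    {"tx":0,"ty":0,"tz":0.3,"ax":0,"ay":0,"az":0,"claw":8.7},
    {"tx":0,"ty":0,"tz":0,"ax":0,"ay":0,"az":0,"claw":8.7},
    {"tx":0,"ty":0,"tz":0,"ax":0,"ay":0,"az":0,"claw":8.7}
  ]
}}

```text
time_s: 6.27
tcp_pos: [0.5503, -0.1255, -0.0253]
ee_rot: [[1.0, 0.0, -0.0], [0.0, -1.0, -0.0], [-0.0, 0.0, -1.0]]
wrist_force: [0.3, -0.5, -0.1]
gripper_width: 0.997
gripper_force: 0.0
```

Emit:
{"name": "drive_tool", "arguments": {
  "rows": [
    {"tx":0,"ty":0,"tz":0.2,"ax":0,"ay":0,"az":0,"claw":8.7},
    {"tx":0,"ty":0,"tz":0.2,"ax":0,"ay":0,"az":0,"claw":8.0},
    {"tx":0,"ty":0,"tz":0,"ax":0,"ay":0,"az":0,"claw":7.0},
    {"tx":0,"ty":0,"tz":0,"ax":0,"ay":0,"az":0,"claw":6.0},
    {"tx":0,"ty":0,"tz":0,"ax":0,"ay":0,"az":0,"claw":5.0},
    {"tx":0,"ty":0,"tz":0,"ax":0,"ay":0,"az":0,"claw":5.0},
    {"tx":0,"ty":0,"tz":0,"ax":0,"ay":0,"az":0,"claw":5.0},
    {"tx":0,"ty":0,"tz":0,"ax":0,"ay":0,"az":0,"claw":5.0}
  ]
}}

```text
time_s: 6.93
tcp_pos: [0.5505, -0.1255, -0.0289]
ee_rot: [[1.0, 0.0, 0.0], [0.0, -1.0, -0.0], [0.0, 0.0, -1.0]]
wrist_force: [-0.5, 0.3, 0.8]
gripper_width: 0.721
gripper_force: 30.0
```

Gripped: opening 62.7 mm, 30 N. Now I lift and carry it.

Emit:
{"name": "drive_tool", "arguments": {
  "rows": [
    {"tx":0,"ty":0,"tz":-1.0,"ax":0,"ay":0,"az":0,"claw":5.0},
    {"tx":0,"ty":0,"tz":-2.5,"ax":0,"ay":0,"az":0,"claw":5.0},
    {"tx":0,"ty":0,"tz":-3.0,"ax":0,"ay":0,"az":0,"claw":5.0},
    {"tx":0,"ty":0,"tz":-3.0,"ax":0,"ay":0,"az":0,"claw":5.0},
    {"tx":0,"ty":0,"tz":-3.0,"ax":0,"ay":0,"az":0,"claw":5.0},
    {"tx":-0.3,"ty":-1.0,"tz":-2.0,"ax":0,"ay":0,"az":0,"claw":5.0},
    {"tx":-0.5,"ty":-2.5,"tz":-2.0,"ax":0,"ay":0,"az":0,"claw":5.0},
    {"tx":-0.6,"ty":-3.0,"tz":-0.5,"ax":0,"ay":0,"az":0,"claw":5.0},
    {"tx":-0.6,"ty":-3.0,"tz":0,"ax":0,"ay":0,"az":0,"claw":5.0},
    {"tx":-0.7,"ty":-3.0,"tz":0,"ax":0,"ay":0,"az":0,"claw":5.0}
  ]
}}

```text
time_s: 7.77
tcp_pos: [0.5225, 0.0006, 0.1417]
ee_rot: [[1.0, -0.001, 0.001], [-0.001, -1.0, 0.001], [0.001, -0.001, -1.0]]
wrist_force: [0.1, -0.0, -3.4]
gripper_width: 0.72
gripper_force: 30.0
```

Emit:
{"name": "drive_tool", "arguments": {
  "rows": [
    {"tx":-0.7,"ty":-3.0,"tz":0,"ax":0,"ay":0,"az":0,"claw":5.0},
    {"tx":-0.7,"ty":-3.0,"tz":0,"ax":0,"ay":0,"az":0,"claw":5.0},
    {"tx":-0.7,"ty":-3.0,"tz":0,"ax":0,"ay":0,"az":0,"claw":5.0},
    {"tx":-0.7,"ty":-3.0,"tz":0,"ax":0,"ay":0,"az":0,"claw":5.0},
    {"tx":-0.7,"ty":-2.5,"tz":0,"ax":0,"ay":0,"az":0,"claw":5.0},
    {"tx":-0.5,"ty":-1.5,"tz":0,"ax":0,"ay":0,"az":0,"claw":5.0},
    {"tx":0,"ty":0,"tz":0,"ax":0,"ay":0,"az":0,"claw":5.0},
    {"tx":0,"ty":0,"tz":0,"ax":0,"ay":0,"az":0,"claw":5.0}
  ]
}}

```text
time_s: 8.43
tcp_pos: [0.4823, 0.1598, 0.1409]
ee_rot: [[1.0, 0.002, -0.001], [0.002, -1.0, -0.0], [-0.001, 0.0, -1.0]]
wrist_force: [0.2, -0.1, -3.4]
gripper_width: 0.717
gripper_force: 30.0
```

```bash
python3 w.py w6 .4837,.17,.186,.04; python3 -c "
from station import *;s=sense();print(s['wrist_force'],s['gripper_force'],s['gripper_width'])"
```

```text
8.4333 [0.4823 0.1598 0.1409] [[1.0, 0.0018, -0.0012], [0.0018, -1.0, -0.0003], [-0.0012, 0.0003, -1.0]] [ 0.15 -0.1  -3.42]
.4837,.17,.186,.04 132 px [280. 334.] circle [0.4595 0.1598] r 0.0132 zmed 0.1902 depthmean [0.4923 0.1616 0.1895]
.4837,.17,.186,.04 408 px [270. 264.] circle [0.4895 0.1627] r 0.0285 zmed 0.1902 depthmean [0.4923 0.1616 0.1895]
[ 0.51584708 -0.45848707 -3.06420766] 29.99913727864623 0.719668638939333
```

View pics/w6.png

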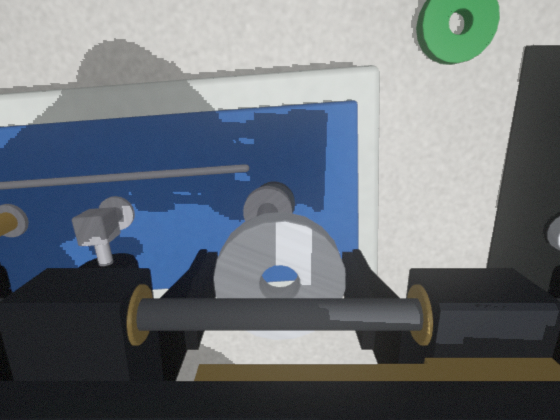

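Wrist view: the ring is held flat at about (280,280), and the flange and spindle show behind it at (268,205). I check the held ring's centre from its visible outer arc.

```bash
cat > held.py <<'E'
import sys
from h import *
from scipy.optimize import least_squares
def held(n,R,zt):  # ring-top centre rel. TCP, zt = top height rel TCP
    f=np.load(n+".npz");d=f["d"];s=dict(tcp_pos=f["tcp"],ee_rot=f["R"]);k=cam("wrist",s);X=cloud(d,*k)-f["tcp"]
    t=((np.hypot(X[...,0],X[...,1])<R+.004)&(abs(X[...,2]-zt)<.006)&(d>0)&(X[...,0]>-.01)).astype(np.uint8)
    c=max(cv2.findContours(t,0,cv2.CHAIN_APPROX_NONE)[0],key=len)[:,0].astype(float)
    P=plane(c,f["tcp"][2]+zt,*k)-f["tcp"];r=np.hypot(P[:,0],P[:,1])
    P=P[(r>R-.004)&(P[:,0]>.012)]
    q=least_squares(lambda q:np.hypot(P[:,0]-q[0],P[:,1]-q[1])-R+.0004,[0,0],loss="soft_l1",f_scale=5e-4).x
    v=X[t>0];A=np.linalg.lstsq(np.c_[v[:,:2],np.ones(len(v))],v[:,2],rcond=None)[0]
    print(n,len(P),"held centre rel TCP",q.round(4),"tilt",A[:2].round(3),"top",np.median(v[:,2]).round(4))
held(sys.argv[1],float(sys.argv[2]),float(sys.argv[3]))
E
python3 held.py w6 .032 .048; python3 held.py w4 .032 .0118
```

```text
w6 169 held centre rel TCP [0.0011 0.0002] tilt [-0.015 -0.001] top 0.0495
w4 120 held centre rel TCP [0.0006 0.0014] tilt [-0.01 -0.  ] top 0.0134
```

Emit:
{"name": "drive_tool", "arguments": {
  "rows": [
    {"tx":0.1,"ty":-0.97,"tz":0,"ax":0,"ay":0,"az":0,"claw":5.0},
    {"tx":0,"ty":0,"tz":0.8,"ax":0,"ay":0,"az":0,"claw":5.0},
    {"tx":0,"ty":0,"tz":0.8,"ax":0,"ay":0,"az":0,"claw":5.0},
    {"tx":0,"ty":0,"tz":0.7,"ax":0,"ay":0,"az":0,"claw":5.0},
    {"tx":0,"ty":0,"tz":0.6,"ax":0,"ay":0,"az":0,"claw":5.0},
    {"tx":0,"ty":0,"tz":0.4,"ax":0,"ay":0,"az":0,"claw":5.0},
    {"tx":0,"ty":0,"tz":0.1,"ax":0,"ay":0,"az":0,"claw":5.0},
    {"tx":0,"ty":0,"tz":0,"ax":0,"ay":0,"az":0,"claw":5.0},
    {"tx":0,"ty":0,"tz":0,"ax":0,"ay":0,"az":0,"claw":5.0}
  ]
}}

```text
time_s: 9.23
tcp_pos: [0.4845, 0.1692, 0.1071]
ee_rot: [[1.0, 0.0, 0.0], [0.0, -1.0, 0.0], [0.0, -0.0, -1.0]]
wrist_force: [-0.7, -0.2, -2.5]
gripper_width: 0.722
gripper_force: 30.0
```

Emit:
{"name": "drive_tool", "arguments": {
  "rows": [
    {"tx":0,"ty":0,"tz":0.1,"ax":0,"ay":0,"az":0,"claw":5.0},
    {"tx":0,"ty":0,"tz":0.1,"ax":0,"ay":0,"az":0,"claw":5.0},
    {"tx":0,"ty":0,"tz":0.1,"ax":0,"ay":0,"az":0,"claw":5.0},
    {"tx":0,"ty":0,"tz":0,"ax":0,"ay":0,"az":0,"claw":5.0}
  ]
}}

```text
time_s: 9.57
tcp_pos: [0.4842, 0.1691, 0.1039]
ee_rot: [[1.0, 0.0, -0.0], [0.0, -1.0, -0.0], [-0.0, 0.0, -1.0]]
wrist_force: [0.1, 0.2, -3.3]
gripper_width: 0.72
gripper_force: 30.0
```

Emit:
{"name": "drive_tool", "arguments": {
  "rows": [
    {"tx":-0.07,"ty":-0.03,"tz":0,"ax":0,"ay":0,"az":0,"claw":5.0},
    {"tx":0,"ty":0,"tz":0.1,"ax":0,"ay":0,"az":0,"claw":5.0},
    {"tx":0,"ty":0,"tz":0.1,"ax":0,"ay":0,"az":0,"claw":5.0},
    {"tx":0,"ty":0,"tz":0.1,"ax":0,"ay":0,"az":0,"claw":5.0},
    {"tx":0,"ty":0,"tz":0.1,"ax":0,"ay":0,"az":0,"claw":5.0},
    {"tx":0,"ty":0,"tz":0,"ax":0,"ay":0,"az":0,"claw":5.0},
    {"tx":0,"ty":0,"tz":0,"ax":0,"ay":0,"az":0,"claw":5.0}
  ]
}}

```text
time_s: 10.15
tcp_pos: [0.4835, 0.1694, 0.0999]
ee_rot: [[1.0, 0.0, -0.0], [0.0, -1.0, -0.0], [-0.0, 0.0, -1.0]]
wrist_force: [-1.0, 0.2, -4.0]
gripper_width: 0.715
gripper_force: 30.0
```

Underside is at about 0.132 with no contact force beyond the weight. I continue down.

Emit:
{"name": "drive_tool", "arguments": {
  "rows": [
    {"tx":0,"ty":0,"tz":0.1,"ax":0,"ay":0,"az":0,"claw":5.0},
    {"tx":0,"ty":0,"tz":0.1,"ax":0,"ay":0,"az":0,"claw":5.0},
    {"tx":0,"ty":0,"tz":0.1,"ax":0,"ay":0,"az":0,"claw":5.0},
    {"tx":0,"ty":0,"tz":0.1,"ax":0,"ay":0,"az":0,"claw":5.0},
    {"tx":0,"ty":0,"tz":0,"ax":0,"ay":0,"az":0,"claw":5.0}
  ]
}}

```text
time_s: 10.57
tcp_pos: [0.4834, 0.1693, 0.0957]
ee_rot: [[1.0, 0.0, -0.0], [0.0, -1.0, -0.0], [-0.0, 0.0, -1.0]]
wrist_force: [-0.5, -0.0, -3.0]
gripper_width: 0.72
gripper_force: 30.0
```

```bash
python3 -c "
from station import *;s=sense();print(s['wrist_force'],s['moment'],s['gripper_force'],s['tcp_pos'])"
```

```text
[-0.52466087 -0.02496188 -3.04287672] [-0.068297   -0.00569201  0.00220543] 29.99922500923276 [0.48341457 0.1693406  0.09567801]
```

Emit:
{"name": "drive_tool", "arguments": {
  "rows": [
    {"tx":0,"ty":0,"tz":0.2,"ax":0,"ay":0,"az":0,"claw":5.0},
    {"tx":0,"ty":0,"tz":0.3,"ax":0,"ay":0,"az":0,"claw":5.0},
    {"tx":0,"ty":0,"tz":0.3,"ax":0,"ay":0,"az":0,"claw":5.0},
    {"tx":0,"ty":0,"tz":0.3,"ax":0,"ay":0,"az":0,"claw":5.0},
    {"tx":0,"ty":0,"tz":0.3,"ax":0,"ay":0,"az":0,"claw":5.0},
    {"tx":0,"ty":0,"tz":0.3,"ax":0,"ay":0,"az":0,"claw":5.0},
    {"tx":0,"ty":0,"tz":0,"ax":0,"ay":0,"az":0,"claw":5.0}
  ]
}}

```text
time_s: 11.15
tcp_pos: [0.4831, 0.1692, 0.0781]
ee_rot: [[1.0, 0.0, -0.001], [0.0, -1.0, -0.001], [-0.001, 0.001, -1.0]]
wrist_force: [-0.4, -0.6, -3.0]
gripper_width: 0.722
gripper_force: 30.0
```

Emit:
{"name": "drive_tool", "arguments": {
  "rows": [
    {"tx":0,"ty":0,"tz":0.3,"ax":0,"ay":0,"az":0,"claw":5.0},
    {"tx":0,"ty":0,"tz":0.4,"ax":0,"ay":0,"az":0,"claw":5.0},
    {"tx":0,"ty":0,"tz":0.4,"ax":0,"ay":0,"az":0,"claw":5.0},
    {"tx":0,"ty":0,"tz":0.4,"ax":0,"ay":0,"az":0,"claw":5.0},
    {"tx":0,"ty":0,"tz":0.4,"ax":0,"ay":0,"az":0,"claw":5.0},
    {"tx":0,"ty":0,"tz":0.4,"ax":0,"ay":0,"az":0,"claw":5.0},
    {"tx":0,"ty":0,"tz":0.2,"ax":0,"ay":0,"az":0,"claw":5.0},
    {"tx":0,"ty":0,"tz":0,"ax":0,"ay":0,"az":0,"claw":5.0}
  ]
}}

```text
time_s: 11.82
tcp_pos: [0.4832, 0.1692, 0.0533]
ee_rot: [[1.0, 0.0, -0.001], [0.0, -1.0, -0.001], [-0.001, 0.001, -1.0]]
wrist_force: [-0.3, 0.7, -2.6]
gripper_width: 0.721
gripper_force: 30.0
```

Emit:
{"name": "drive_tool", "arguments": {
  "rows": [
    {"tx":0,"ty":0,"tz":0.2,"ax":0,"ay":0,"az":0,"claw":5.0},
    {"tx":0,"ty":0,"tz":0.2,"ax":0,"ay":0,"az":0,"claw":5.0},
    {"tx":0,"ty":0,"tz":0.1,"ax":0,"ay":0,"az":0,"claw":5.0},
    {"tx":0,"ty":0,"tz":0.1,"ax":0,"ay":0,"az":0,"claw":5.0},
    {"tx":0,"ty":0,"tz":0,"ax":0,"ay":0,"az":0,"claw":5.0}
  ]
}}

```text
time_s: 12.23
tcp_pos: [0.4835, 0.1694, 0.0478]
ee_rot: [[1.0, 0.0, -0.0], [0.0, -1.0, -0.0], [-0.0, 0.0, -1.0]]
wrist_force: [0.3, 0.3, -3.2]
gripper_width: 0.72
gripper_force: 30.0
```

Emit:
{"name": "drive_tool", "arguments": {
  "rows": [
    {"tx":0,"ty":0,"tz":0.05,"ax":0,"ay":0,"az":0,"claw":5.0},
    {"tx":0,"ty":0,"tz":0.05,"ax":0,"ay":0,"az":0,"claw":5.0},
    {"tx":0,"ty":0,"tz":0,"ax":0,"ay":0,"az":0,"claw":5.0},
    {"tx":0,"ty":0,"tz":0,"ax":0,"ay":0,"az":0,"claw":5.0}
  ]
}}

```text
time_s: 12.57
tcp_pos: [0.4836, 0.1695, 0.047]
ee_rot: [[1.0, 0.0, 0.0], [0.0, -1.0, 0.0], [0.0, -0.0, -1.0]]
wrist_force: [0.1, -0.6, -3.3]
gripper_width: 0.723
gripper_force: 30.0
```

Emit:
{"name": "drive_tool", "arguments": {
  "rows": [
    {"tx":0,"ty":0,"tz":0.05,"ax":0,"ay":0,"az":0,"claw":5.0},
    {"tx":0,"ty":0,"tz":0.03,"ax":0,"ay":0,"az":0,"claw":5.0},
    {"tx":0,"ty":0,"tz":0,"ax":0,"ay":0,"az":0,"claw":5.0},
    {"tx":0,"ty":0,"tz":0,"ax":0,"ay":0,"az":0,"claw":5.0}
  ]
}}

```text
time_s: 12.9
tcp_pos: [0.4836, 0.1695, 0.0461]
ee_rot: [[1.0, 0.0, -0.0], [0.0, -1.0, -0.0], [-0.0, 0.0, -1.0]]
wrist_force: [0.2, -0.1, -3.1]
gripper_width: 0.72
gripper_force: 30.0
```

Emit:
{"name": "drive_tool", "arguments": {
  "rows": [
    {"tx":0,"ty":0,"tz":0.03,"ax":0,"ay":0,"az":0,"claw":5.0},
    {"tx":0,"ty":0,"tz":0.02,"ax":0,"ay":0,"az":0,"claw":5.0},
    {"tx":0,"ty":0,"tz":0,"ax":0,"ay":0,"az":0,"claw":5.0},
    {"tx":0,"ty":0,"tz":0,"ax":0,"ay":0,"az":0,"claw":5.0}
  ]
}}

```text
time_s: 13.23
tcp_pos: [0.4836, 0.1695, 0.046]
ee_rot: [[1.0, 0.0, 0.0], [0.0, -1.0, -0.0], [0.0, 0.0, -1.0]]
wrist_force: [-1.1, -0.4, 0.7]
gripper_width: 0.72
gripper_force: 30.0
```

Contact felt: the force on the wrist rose from −3.2 to +0.7 N, at exactly the expected seat height. I release and withdraw.

Emit:
{"name": "drive_tool", "arguments": {
  "rows": [
    {"tx":0,"ty":0,"tz":0,"ax":0,"ay":0,"az":0,"claw":7.0},
    {"tx":0,"ty":0,"tz":0,"ax":0,"ay":0,"az":0,"claw":8.7},
    {"tx":0,"ty":0,"tz":0,"ax":0,"ay":0,"az":0,"claw":8.7},
    {"tx":0,"ty":0,"tz":0,"ax":0,"ay":0,"az":0,"claw":8.7},
    {"tx":0,"ty":0,"tz":0,"ax":0,"ay":0,"az":0,"claw":8.7},
    {"tx":0,"ty":0,"tz":-1.0,"ax":0,"ay":0,"az":0,"claw":8.7},
    {"tx":0,"ty":0,"tz":-2.5,"ax":0,"ay":0,"az":0,"claw":8.7},
    {"tx":0,"ty":0,"tz":-3.0,"ax":0,"ay":0,"az":0,"claw":8.7},
    {"tx":0,"ty":0,"tz":-3.5,"ax":0,"ay":0,"az":0,"claw":8.7},
    {"tx":0,"ty":0,"tz":-2.0,"ax":0,"ay":0,"az":0,"claw":8.7}
  ]
}}

```text
time_s: 14.07
tcp_pos: [0.4853, 0.1701, 0.1703]
ee_rot: [[1.0, 0.001, 0.006], [0.001, -1.0, 0.003], [0.006, -0.003, -1.0]]
wrist_force: [0.7, 1.2, -0.7]
gripper_width: 1.001
gripper_force: 0.0
```

```bash
python3 w.py w7 .4835,.1695,.134,.014 .4835,.1695,.094,.04; python3 - <<'E'
from h import *
p,d=capture("side");np.savez("side1.npz",p=p,d=d)
X=cloud(d,*cam("side"));t=(np.hypot(X[...,0]-.482,X[...,1]-.169)<.034)&(X[...,2]>.085)&(X[...,2]<.103)
print(t.sum(),np.median(X[t][:,2]))
E
```

```text
14.0667 [0.4853 0.1701 0.1703] [[1.0, 0.001, 0.0058], [0.001, -1.0, 0.0026], [0.0058, -0.0026, -1.0]] [ 0.7   1.17 -0.75]
.4835,.1695,.134,.014 63 px [281. 226.] circle [0.4838 0.1696] r 0.008 zmed 0.1354 depthmean [0.4842 0.1696 0.1349]
.4835,.1695,.094,.04 108 px [281. 218.] circle [0.475  0.1697] r 0.0131 zmed 0.0956 depthmean [0.4862 0.1697 0.0955]
.4835,.1695,.094,.04 214 px [281. 209.] circle [0.4834 0.1697] r 0.0316 zmed 0.0956 depthmean [0.4862 0.1697 0.0955]
231 0.09396359647773833
```

Large ring seated: top at 0.094 and centre (0.4834, 0.1697). Next the medium.

Emit:
{"name": "drive_tool", "arguments": {
  "rows": [
    {"tx":-0.4,"ty":3.7,"tz":0,"ax":0,"ay":0,"az":0,"claw":8.7},
    {"tx":-0.4,"ty":3.7,"tz":0,"ax":0,"ay":0,"az":0,"claw":8.7},
    {"tx":-0.4,"ty":3.7,"tz":0,"ax":0,"ay":0,"az":0,"claw":8.7},
    {"tx":-0.4,"ty":3.7,"tz":0,"ax":0,"ay":0,"az":0,"claw":8.7},
    {"tx":-0.4,"ty":3.7,"tz":0.3,"ax":0,"ay":0,"az":0,"claw":8.7},
    {"tx":-0.4,"ty":3.7,"tz":0.3,"ax":0,"ay":0,"az":0,"claw":8.7},
    {"tx":-0.4,"ty":3.7,"tz":0.3,"ax":0,"ay":0,"az":0,"claw":8.7},
    {"tx":-0.4,"ty":3.7,"tz":0.3,"ax":0,"ay":0,"az":0,"claw":8.7},
    {"tx":-0.4,"ty":3.7,"tz":0.3,"ax":0,"ay":0,"az":0,"claw":8.7},
    {"tx":-0.4,"ty":3.7,"tz":0.3,"ax":0,"ay":0,"az":0,"claw":8.7}
  ]
}}

```text
time_s: 15.0
tcp_pos: [0.4427, -0.2022, 0.1474]
ee_rot: [[1.0, 0.0, -0.0], [0.0, -1.0, 0.0], [-0.0, -0.0, -1.0]]
wrist_force: [1.1, -0.1, 0.1]
gripper_width: 1.002
gripper_force: 0.0
```

Emit:
{"name": "drive_tool", "arguments": {
  "rows": [
    {"tx":-0.4,"ty":3.7,"tz":0.3,"ax":0,"ay":0,"az":0,"claw":8.7},
    {"tx":-0.36,"ty":3.55,"tz":0.2,"ax":0,"ay":0,"az":0,"claw":8.7},
    {"tx":0,"ty":0,"tz":0,"ax":0,"ay":0,"az":0,"claw":8.7},
    {"tx":0,"ty":0,"tz":0,"ax":0,"ay":0,"az":0,"claw":8.7},
    {"tx":0,"ty":0,"tz":0,"ax":0,"ay":0,"az":0,"claw":8.7},
    {"tx":0,"ty":0,"tz":0,"ax":0,"ay":0,"az":0,"claw":8.7}
  ]
}}

```text
time_s: 15.5
tcp_pos: [0.436, -0.2722, 0.1426]
ee_rot: [[1.0, 0.001, -0.0], [0.001, -1.0, 0.0], [-0.0, -0.0, -1.0]]
wrist_force: [0.5, -0.3, 0.2]
gripper_width: 1.001
gripper_force: 0.0
```

```bash
python3 w.py w8 .436,-.273,.019,.036; python3 -c "
import cv2;p=cv2.imread('pics/w8.png')[100:340,150:470];cv2.imwrite('pics/w8c.png',cv2.resize(p,None,fx=2,fy=2))"
```

```text
15.5 [ 0.436  -0.2722  0.1426] [[1.0, 0.0013, -0.0003], [0.0013, -1.0, 0.0003], [-0.0003, -0.0003, -1.0]] [ 0.49 -0.29  0.21]
.436,-.273,.019,.036 55 px [284. 193.] circle [ 0.4366 -0.276 ] r 0.0094 zmed 0.0206 depthmean [ 0.4371 -0.2758  0.0205]
.436,-.273,.019,.036 152 px [283. 192.] circle [ 0.4363 -0.2759] r 0.0254 zmed 0.0206 depthmean [ 0.4371 -0.2758  0.0205]
```

View pics/w8c.png

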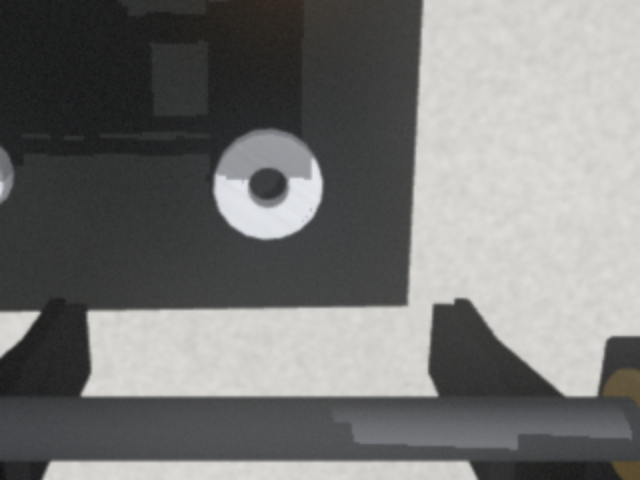

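Confirmed: bare-metal ring with a bore at crop (268,184), radius 25.4 mm, so ring_medium. I grasp it.

Emit:
{"name": "drive_tool", "arguments": {
  "rows": [
    {"tx":0.04,"ty":0.38,"tz":1.5,"ax":0,"ay":0,"az":0,"claw":8.7},
    {"tx":0,"ty":0,"tz":3.0,"ax":0,"ay":0,"az":0,"claw":8.7},
    {"tx":0,"ty":0,"tz":3.0,"ax":0,"ay":0,"az":0,"claw":8.7},
    {"tx":0,"ty":0,"tz":3.0,"ax":0,"ay":0,"az":0,"claw":8.7},
    {"tx":0,"ty":0,"tz":2.5,"ax":0,"ay":0,"az":0,"claw":8.7},
    {"tx":0,"ty":0,"tz":1.5,"ax":0,"ay":0,"az":0,"claw":8.7},
    {"tx":0,"ty":0,"tz":1.0,"ax":0,"ay":0,"az":0,"claw":8.7},
    {"tx":0,"ty":0,"tz":0.6,"ax":0,"ay":0,"az":0,"claw":8.0},
    {"tx":0,"ty":0,"tz":0.6,"ax":0,"ay":0,"az":0,"claw":7.5},
    {"tx":0,"ty":0,"tz":0.4,"ax":0,"ay":0,"az":0,"claw":7.0}
  ]
}}

```text
time_s: 16.38
tcp_pos: [0.4373, -0.2767, -0.0281]
ee_rot: [[1.0, 0.001, 0.001], [0.001, -1.0, -0.0], [0.001, 0.0, -1.0]]
wrist_force: [-0.2, -0.2, 0.2]
gripper_width: 0.863
gripper_force: 0.0
```

Emit:
{"name": "drive_tool", "arguments": {
  "rows": [
    {"tx":0,"ty":0,"tz":0,"ax":0,"ay":0,"az":0,"claw":6.0},
    {"tx":0,"ty":0,"tz":0,"ax":0,"ay":0,"az":0,"claw":5.5},
    {"tx":0,"ty":0,"tz":0,"ax":0,"ay":0,"az":0,"claw":5.0},
    {"tx":0,"ty":0,"tz":0,"ax":0,"ay":0,"az":0,"claw":4.0},
    {"tx":0,"ty":0,"tz":0,"ax":0,"ay":0,"az":0,"claw":4.0},
    {"tx":0,"ty":0,"tz":0,"ax":0,"ay":0,"az":0,"claw":4.0},
    {"tx":0,"ty":0,"tz":0,"ax":0,"ay":0,"az":0,"claw":4.0},
    {"tx":0,"ty":0,"tz":0,"ax":0,"ay":0,"az":0,"claw":4.0}
  ]
}}

```text
time_s: 17.05
tcp_pos: [0.4369, -0.277, -0.0277]
ee_rot: [[1.0, 0.0, 0.001], [0.0, -1.0, -0.0], [0.001, 0.0, -1.0]]
wrist_force: [-1.0, 0.2, 4.4]
gripper_width: 0.577
gripper_force: 30.0
```

Emit:
{"name": "drive_tool", "arguments": {
  "rows": [
    {"tx":0,"ty":0,"tz":-1.0,"ax":0,"ay":0,"az":0,"claw":4.0},
    {"tx":0,"ty":0,"tz":-2.5,"ax":0,"ay":0,"az":0,"claw":4.0},
    {"tx":0,"ty":0,"tz":-3.0,"ax":0,"ay":0,"az":0,"claw":4.0},
    {"tx":0,"ty":0,"tz":-3.0,"ax":0,"ay":0,"az":0,"claw":4.0},
    {"tx":0,"ty":0,"tz":-3.0,"ax":0,"ay":0,"az":0,"claw":4.0},
    {"tx":0,"ty":-1.0,"tz":-2.0,"ax":0,"ay":0,"az":0,"claw":4.0},
    {"tx":0,"ty":-2.5,"tz":-2.0,"ax":0,"ay":0,"az":0,"claw":4.0},
    {"tx":0,"ty":-3.5,"tz":-0.4,"ax":0,"ay":0,"az":0,"claw":4.0},
    {"tx":0,"ty":-3.7,"tz":0,"ax":0,"ay":0,"az":0,"claw":4.0},
    {"tx":0,"ty":-3.7,"tz":0,"ax":0,"ay":0,"az":0,"claw":4.0}
  ]
}}

```text
time_s: 17.88
tcp_pos: [0.4355, -0.1316, 0.141]
ee_rot: [[1.0, -0.002, 0.0], [-0.002, -1.0, 0.001], [0.0, -0.001, -1.0]]
wrist_force: [0.7, 0.3, -3.5]
gripper_width: 0.577
gripper_force: 30.0
```

Emit:
{"name": "drive_tool", "arguments": {
  "rows": [
    {"tx":0.6,"ty":-3.7,"tz":0,"ax":0,"ay":0,"az":0,"claw":4.0},
    {"tx":0.6,"ty":-3.7,"tz":0,"ax":0,"ay":0,"az":0,"claw":4.0},
    {"tx":0.6,"ty":-3.7,"tz":0,"ax":0,"ay":0,"az":0,"claw":4.0},
    {"tx":0.6,"ty":-3.7,"tz":0,"ax":0,"ay":0,"az":0,"claw":4.0},
    {"tx":0.6,"ty":-3.7,"tz":0,"ax":0,"ay":0,"az":0,"claw":4.0},
    {"tx":0.6,"ty":-3.7,"tz":0,"ax":0,"ay":0,"az":0,"claw":4.0},
    {"tx":0.6,"ty":-3.7,"tz":0,"ax":0,"ay":0,"az":0,"claw":4.0},
    {"tx":0.5,"ty":-2.5,"tz":0,"ax":0,"ay":0,"az":0,"claw":4.0},
    {"tx":0,"ty":-1.85,"tz":0,"ax":0,"ay":0,"az":0,"claw":4.0},
    {"tx":0,"ty":0,"tz":0,"ax":0,"ay":0,"az":0,"claw":4.0}
  ]
}}

```text
time_s: 18.72
tcp_pos: [0.4833, 0.1726, 0.1402]
ee_rot: [[1.0, 0.004, -0.0], [0.004, -1.0, 0.0], [-0.0, -0.0, -1.0]]
wrist_force: [-0.0, -0.2, -2.9]
gripper_width: 0.577
gripper_force: 30.0
```

Emit:
{"name": "drive_tool", "arguments": {
  "rows": [
    {"tx":0,"ty":0,"tz":0,"ax":0,"ay":0,"az":0,"claw":4.0},
    {"tx":0,"ty":0,"tz":0,"ax":0,"ay":0,"az":0,"claw":4.0},
    {"tx":0,"ty":0,"tz":0,"ax":0,"ay":0,"az":0,"claw":4.0}
  ]
}}

```text
time_s: 18.97
tcp_pos: [0.4828, 0.1685, 0.1405]
ee_rot: [[1.0, -0.001, -0.001], [-0.001, -1.0, -0.001], [-0.001, 0.001, -1.0]]
wrist_force: [0.5, -0.9, -1.7]
gripper_width: 0.574
gripper_force: 30.0
```

```bash
python3 w.py w9; python3 held.py w9 .026 .0467
```

```text
18.9667 [0.4828 0.1685 0.1405] [[1.0, -0.001, -0.001], [-0.001, -1.0, -0.0005], [-0.001, 0.0005, -1.0]] [ 0.55 -0.9  -1.7 ]
w9 129 held centre rel TCP [0.0008 0.0002] tilt [-0.026  0.   ] top 0.0481
```

Emit:
{"name": "drive_tool", "arguments": {
  "rows": [
    {"tx":0.1,"ty":-0.1,"tz":0,"ax":0,"ay":0,"az":0,"claw":4.0},
    {"tx":0,"ty":0,"tz":0.8,"ax":0,"ay":0,"az":0,"claw":4.0},
    {"tx":0,"ty":0,"tz":0.8,"ax":0,"ay":0,"az":0,"claw":4.0},
    {"tx":0,"ty":0,"tz":0.8,"ax":0,"ay":0,"az":0,"claw":4.0},
    {"tx":0,"ty":0,"tz":0.6,"ax":0,"ay":0,"az":0,"claw":4.0},
    {"tx":0,"ty":0,"tz":0.4,"ax":0,"ay":0,"az":0,"claw":4.0},
    {"tx":0,"ty":0,"tz":0,"ax":0,"ay":0,"az":0,"claw":4.0},
    {"tx":0,"ty":0,"tz":0,"ax":0,"ay":0,"az":0,"claw":4.0},
    {"tx":0,"ty":0,"tz":0,"ax":0,"ay":0,"az":0,"claw":4.0}
  ]
}}

```text
time_s: 19.77
tcp_pos: [0.4847, 0.1709, 0.1069]
ee_rot: [[1.0, 0.0, 0.001], [0.0, -1.0, 0.0], [0.001, -0.0, -1.0]]
wrist_force: [0.1, -0.0, -2.1]
gripper_width: 0.578
gripper_force: 30.0
```

Emit:
{"name": "drive_tool", "arguments": {
  "rows": [
    {"tx":-0.08,"ty":0.14,"tz":0,"ax":0,"ay":0,"az":0,"claw":4.0},
    {"tx":0,"ty":0,"tz":0.1,"ax":0,"ay":0,"az":0,"claw":4.0},
    {"tx":0,"ty":0,"tz":0.1,"ax":0,"ay":0,"az":0,"claw":4.0},
    {"tx":0,"ty":0,"tz":0.1,"ax":0,"ay":0,"az":0,"claw":4.0},
    {"tx":0,"ty":0,"tz":0.1,"ax":0,"ay":0,"az":0,"claw":4.0},
    {"tx":0,"ty":0,"tz":0.1,"ax":0,"ay":0,"az":0,"claw":4.0},
    {"tx":0,"ty":0,"tz":0,"ax":0,"ay":0,"az":0,"claw":4.0},
    {"tx":0,"ty":0,"tz":0,"ax":0,"ay":0,"az":0,"claw":4.0}
  ]
}}

```text
time_s: 20.43
tcp_pos: [0.4836, 0.1692, 0.1015]
ee_rot: [[1.0, 0.0, -0.0], [0.0, -1.0, -0.0], [-0.0, 0.0, -1.0]]
wrist_force: [0.3, 0.1, -3.0]
gripper_width: 0.577
gripper_force: 30.0
```

Emit:
{"name": "drive_tool", "arguments": {
  "rows": [
    {"tx":0,"ty":0,"tz":0.1,"ax":0,"ay":0,"az":0,"claw":4.0},
    {"tx":0,"ty":0,"tz":0.1,"ax":0,"ay":0,"az":0,"claw":4.0},
    {"tx":0,"ty":0,"tz":0.1,"ax":0,"ay":0,"az":0,"claw":4.0},
    {"tx":0,"ty":0,"tz":0.1,"ax":0,"ay":0,"az":0,"claw":4.0},
    {"tx":0,"ty":0,"tz":0,"ax":0,"ay":0,"az":0,"claw":4.0}
  ]
}}

```text
time_s: 20.85
tcp_pos: [0.4834, 0.1692, 0.0974]
ee_rot: [[1.0, 0.0, -0.001], [0.0, -1.0, -0.0], [-0.001, 0.0, -1.0]]
wrist_force: [0.0, -0.6, -2.1]
gripper_width: 0.575
gripper_force: 30.0
```

Emit:
{"name": "drive_tool", "arguments": {
  "rows": [
    {"tx":0.03,"ty":0,"tz":0.2,"ax":0,"ay":0,"az":0,"claw":4.0},
    {"tx":0,"ty":0,"tz":0.3,"ax":0,"ay":0,"az":0,"claw":4.0},
    {"tx":0,"ty":0,"tz":0.3,"ax":0,"ay":0,"az":0,"claw":4.0},
    {"tx":0,"ty":0,"tz":0.3,"ax":0,"ay":0,"az":0,"claw":4.0},
    {"tx":0,"ty":0,"tz":0,"ax":0,"ay":0,"az":0,"claw":4.0}
  ]
}}

```text
time_s: 21.27
tcp_pos: [0.4833, 0.169, 0.0858]
ee_rot: [[1.0, -0.0, -0.001], [-0.0, -1.0, -0.001], [-0.001, 0.001, -1.0]]
wrist_force: [-0.9, 0.2, -1.8]
gripper_width: 0.579
gripper_force: 30.0
```

Emit:
{"name": "drive_tool", "arguments": {
  "rows": [
    {"tx":0,"ty":0,"tz":0.3,"ax":0,"ay":0,"az":0,"claw":4.0},
    {"tx":0,"ty":0,"tz":0.4,"ax":0,"ay":0,"az":0,"claw":4.0},
    {"tx":0,"ty":0,"tz":0.4,"ax":0,"ay":0,"az":0,"claw":4.0},
    {"tx":0,"ty":0,"tz":0.4,"ax":0,"ay":0,"az":0,"claw":4.0},
    {"tx":0,"ty":0,"tz":0.2,"ax":0,"ay":0,"az":0,"claw":4.0},
    {"tx":0,"ty":0,"tz":0.2,"ax":0,"ay":0,"az":0,"claw":4.0},
    {"tx":0,"ty":0,"tz":0.1,"ax":0,"ay":0,"az":0,"claw":4.0},
    {"tx":0,"ty":0,"tz":0.1,"ax":0,"ay":0,"az":0,"claw":4.0},
    {"tx":0,"ty":0,"tz":0,"ax":0,"ay":0,"az":0,"claw":4.0},
    {"tx":0,"ty":0,"tz":0,"ax":0,"ay":0,"az":0,"claw":4.0}
  ]
}}

```text
time_s: 22.1
tcp_pos: [0.484, 0.1693, 0.0658]
ee_rot: [[1.0, 0.0, 0.0], [0.0, -1.0, 0.0], [0.0, -0.0, -1.0]]
wrist_force: [-0.7, -0.1, -2.2]
gripper_width: 0.577
gripper_force: 30.0
```

Underside about 0.0965, contact expected at 0.094. Feeling down from here.

Emit:
{"name": "drive_tool", "arguments": {
  "rows": [
    {"tx":0,"ty":0,"tz":0.06,"ax":0,"ay":0,"az":0,"claw":4.0},
    {"tx":0,"ty":0,"tz":0.06,"ax":0,"ay":0,"az":0,"claw":4.0},
    {"tx":0,"ty":0,"tz":0.06,"ax":0,"ay":0,"az":0,"claw":4.0},
    {"tx":0,"ty":0,"tz":0,"ax":0,"ay":0,"az":0,"claw":4.0},
    {"tx":0,"ty":0,"tz":0,"ax":0,"ay":0,"az":0,"claw":4.0}
  ]
}}

```text
time_s: 22.52
tcp_pos: [0.4839, 0.1692, 0.0638]
ee_rot: [[1.0, 0.0, -0.0], [0.0, -1.0, -0.0], [-0.0, 0.0, -1.0]]
wrist_force: [0.8, -0.5, -2.9]
gripper_width: 0.58
gripper_force: 30.0
```

Emit:
{"name": "drive_tool", "arguments": {
  "rows": [
    {"tx":0,"ty":0,"tz":0.04,"ax":0,"ay":0,"az":0,"claw":4.0},
    {"tx":0,"ty":0,"tz":0.04,"ax":0,"ay":0,"az":0,"claw":4.0},
    {"tx":0,"ty":0,"tz":0,"ax":0,"ay":0,"az":0,"claw":4.0},
    {"tx":0,"ty":0,"tz":0,"ax":0,"ay":0,"az":0,"claw":4.0}
  ]
}}

```text
time_s: 22.85
tcp_pos: [0.484, 0.1693, 0.0633]
ee_rot: [[1.0, 0.0, 0.0], [0.0, -1.0, 0.0], [0.0, -0.0, -1.0]]
wrist_force: [-1.0, -0.0, -0.2]
gripper_width: 0.578
gripper_force: 30.0
```

Contact felt at the expected height. I release, withdraw, and go over the small ring.

Emit:
{"name": "drive_tool", "arguments": {
  "rows": [
    {"tx":0,"ty":0,"tz":0,"ax":0,"ay":0,"az":0,"claw":6.0},
    {"tx":0,"ty":0,"tz":0,"ax":0,"ay":0,"az":0,"claw":7.5},
    {"tx":0,"ty":0,"tz":0,"ax":0,"ay":0,"az":0,"claw":8.7},
    {"tx":0,"ty":0,"tz":0,"ax":0,"ay":0,"az":0,"claw":8.7},
    {"tx":0,"ty":0,"tz":0,"ax":0,"ay":0,"az":0,"claw":8.7},
    {"tx":0,"ty":0,"tz":-1.0,"ax":0,"ay":0,"az":0,"claw":8.7},
    {"tx":0,"ty":0,"tz":-2.5,"ax":0,"ay":0,"az":0,"claw":8.7},
    {"tx":0,"ty":0,"tz":-3.0,"ax":0,"ay":0,"az":0,"claw":8.7},
    {"tx":0,"ty":0,"tz":-3.5,"ax":0,"ay":0,"az":0,"claw":8.7},
    {"tx":0,"ty":0,"tz":0,"ax":0,"ay":0,"az":0,"claw":8.7}
  ]
}}

```text
time_s: 23.68
tcp_pos: [0.4885, 0.1714, 0.1711]
ee_rot: [[1.0, 0.002, 0.014], [0.002, -1.0, 0.007], [0.014, -0.007, -1.0]]
wrist_force: [-0.0, 0.8, 0.1]
gripper_width: 1.002
gripper_force: 0.0
```

```bash
python3 w.py w10 .4835,.1695,.134,.014 .4835,.1695,.110,.03 .4835,.1695,.094,.035
```

```text
23.6833 [0.4885 0.1714 0.1711] [[0.9999, 0.002, 0.0138], [0.0019, -1.0, 0.0066], [0.0138, -0.0065, -0.9999]] [-0.05  0.76  0.06]
.4835,.1695,.134,.014 63 px [283. 230.] circle [0.4837 0.1695] r 0.008 zmed 0.1354 depthmean [0.4841 0.1695 0.1349]
.4835,.1695,.110,.03 101 px [282. 224.] circle [0.478  0.1695] r 0.0113 zmed 0.1116 depthmean [0.4854 0.1695 0.1114]
.4835,.1695,.110,.03 183 px [283. 220.] circle [0.4833 0.1695] r 0.0256 zmed 0.1116 depthmean [0.4854 0.1695 0.1114]
.4835,.1695,.094,.035 304 px [282. 205.] circle [0.4825 0.1696] r 0.0297 zmed 0.0955 depthmean [0.4979 0.1704 0.0953]
```

Emit:
{"name": "drive_tool", "arguments": {
  "rows": [
    {"tx":-0.54,"ty":3.7,"tz":0,"ax":0,"ay":0,"az":0,"claw":8.7},
    {"tx":-0.54,"ty":3.7,"tz":0,"ax":0,"ay":0,"az":0,"claw":8.7},
    {"tx":-0.54,"ty":3.7,"tz":0,"ax":0,"ay":0,"az":0,"claw":8.7},
    {"tx":-0.54,"ty":3.7,"tz":0.4,"ax":0,"ay":0,"az":0,"claw":8.7},
    {"tx":-0.54,"ty":3.7,"tz":0.4,"ax":0,"ay":0,"az":0,"claw":8.7},
    {"tx":-0.54,"ty":3.7,"tz":0.4,"ax":0,"ay":0,"az":0,"claw":8.7},
    {"tx":-0.54,"ty":3.7,"tz":0.4,"ax":0,"ay":0,"az":0,"claw":8.7},
    {"tx":-0.54,"ty":4.0,"tz":0.4,"ax":0,"ay":0,"az":0,"claw":8.7},
    {"tx":0,"ty":0,"tz":0,"ax":0,"ay":0,"az":0,"claw":8.7},
    {"tx":0,"ty":0,"tz":0,"ax":0,"ay":0,"az":0,"claw":8.7}
  ]
}}

```text
time_s: 24.57
tcp_pos: [0.4396, -0.1316, 0.1425]
ee_rot: [[1.0, -0.005, -0.002], [-0.005, -1.0, 0.0], [-0.002, -0.0, -1.0]]
wrist_force: [0.3, 0.8, -0.1]
gripper_width: 1.001
gripper_force: 0.0
```

Emit:
{"name": "drive_tool", "arguments": {
  "rows": [
    {"tx":0,"ty":0,"tz":0,"ax":0,"ay":0,"az":0,"claw":8.7},
    {"tx":0,"ty":0,"tz":0,"ax":0,"ay":0,"az":0,"claw":8.7},
    {"tx":0,"ty":0,"tz":0,"ax":0,"ay":0,"az":0,"claw":8.7}
  ]
}}

```text
time_s: 24.82
tcp_pos: [0.4411, -0.1286, 0.1432]
ee_rot: [[1.0, 0.002, 0.0], [0.002, -1.0, 0.0], [0.0, -0.0, -1.0]]
wrist_force: [-0.4, 1.1, -0.3]
gripper_width: 0.997
gripper_force: 0.0
```

```bash
python3 w.py w11 .4405,-.131,.019,.03; python3 -c "
import cv2;p=cv2.imread('pics/w11.png')[80:320,120:440];cv2.imwrite('pics/w11c.png',cv2.resize(p,None,fx=2,fy=2))"
```

```text
24.8167 [ 0.4411 -0.1286  0.1432] [[1.0, 0.0024, 0.0003], [0.0024, -1.0, 0.0001], [0.0003, -0.0001, -1.0]] [-0.41  1.07 -0.33]
.4405,-.131,.019,.03 55 px [283. 193.] circle [ 0.4409 -0.1316] r 0.0094 zmed 0.0205 depthmean [ 0.4413 -0.1316  0.0203]
.4405,-.131,.019,.03 116 px [283. 193.] circle [ 0.4407 -0.1317] r 0.0195 zmed 0.0205 depthmean [ 0.4413 -0.1316  0.0203]
```

View pics/w11c.png

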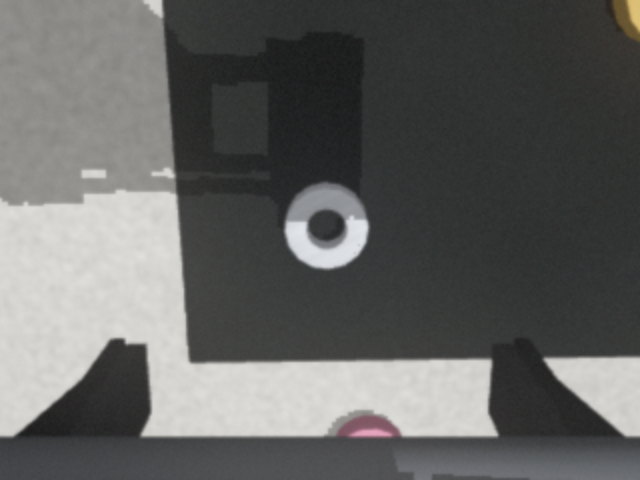

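Medium is home: top about 0.110, centre (0.4833, 0.1695). The crop shows the bare-metal ring at (327,226), radius 19.5 mm, so ring_small. The pink look-alike at (367,425) is off the mat and excluded. I grasp it.

Emit:
{"name": "drive_tool", "arguments": {
  "rows": [
    {"tx":0,"ty":0.28,"tz":1.5,"ax":0,"ay":0,"az":0,"claw":8.7},
    {"tx":0,"ty":0,"tz":3.0,"ax":0,"ay":0,"az":0,"claw":8.7},
    {"tx":0,"ty":0,"tz":3.0,"ax":0,"ay":0,"az":0,"claw":8.7},
    {"tx":0,"ty":0,"tz":3.0,"ax":0,"ay":0,"az":0,"claw":8.7},
    {"tx":0,"ty":0,"tz":2.5,"ax":0,"ay":0,"az":0,"claw":8.0},
    {"tx":0,"ty":0,"tz":1.5,"ax":0,"ay":0,"az":0,"claw":7.5},
    {"tx":0,"ty":0,"tz":1.0,"ax":0,"ay":0,"az":0,"claw":7.0},
    {"tx":0,"ty":0,"tz":0.6,"ax":0,"ay":0,"az":0,"claw":7.0},
    {"tx":0,"ty":0,"tz":0.6,"ax":0,"ay":0,"az":0,"claw":7.0},
    {"tx":0,"ty":0,"tz":0.4,"ax":0,"ay":0,"az":0,"claw":7.0}
  ]
}}

```text
time_s: 25.7
tcp_pos: [0.4412, -0.132, -0.0282]
ee_rot: [[1.0, 0.001, 0.0], [0.001, -1.0, -0.0], [0.0, 0.0, -1.0]]
wrist_force: [-0.6, -0.6, 0.9]
gripper_width: 0.81
gripper_force: 0.0
```

Emit:
{"name": "drive_tool", "arguments": {
  "rows": [
    {"tx":0,"ty":0,"tz":0,"ax":0,"ay":0,"az":0,"claw":6.0},
    {"tx":0,"ty":0,"tz":0,"ax":0,"ay":0,"az":0,"claw":5.5},
    {"tx":0,"ty":0,"tz":0,"ax":0,"ay":0,"az":0,"claw":5.0}
  ]
}}

```text
time_s: 25.95
tcp_pos: [0.4413, -0.1325, -0.0274]
ee_rot: [[1.0, 0.0, 0.001], [0.0, -1.0, -0.0], [0.001, 0.0, -1.0]]
wrist_force: [0.2, 0.6, 0.3]
gripper_width: 0.662
gripper_force: 0.0
```

Emit:
{"name": "drive_tool", "arguments": {
  "rows": [
    {"tx":-0.05,"ty":-0.07,"tz":0,"ax":0,"ay":0,"az":0,"claw":4.5},
    {"tx":0,"ty":0,"tz":0,"ax":0,"ay":0,"az":0,"claw":4.0},
    {"tx":0,"ty":0,"tz":0,"ax":0,"ay":0,"az":0,"claw":3.5},
    {"tx":0,"ty":0,"tz":0,"ax":0,"ay":0,"az":0,"claw":3.0},
    {"tx":0,"ty":0,"tz":0,"ax":0,"ay":0,"az":0,"claw":3.0},
    {"tx":0,"ty":0,"tz":0,"ax":0,"ay":0,"az":0,"claw":3.0},
    {"tx":0,"ty":0,"tz":0,"ax":0,"ay":0,"az":0,"claw":3.0},
    {"tx":0,"ty":0,"tz":0,"ax":0,"ay":0,"az":0,"claw":3.0}
  ]
}}

```text
time_s: 26.62
tcp_pos: [0.4404, -0.1319, -0.0276]
ee_rot: [[1.0, 0.0, 0.0], [0.0, -1.0, -0.0], [0.0, 0.0, -1.0]]
wrist_force: [-1.5, 1.1, 5.8]
gripper_width: 0.446
gripper_force: 30.0
```

Emit:
{"name": "drive_tool", "arguments": {
  "rows": [
    {"tx":0,"ty":0,"tz":-1.0,"ax":0,"ay":0,"az":0,"claw":3.0},
    {"tx":0,"ty":0,"tz":-2.5,"ax":0,"ay":0,"az":0,"claw":3.0},
    {"tx":0,"ty":0,"tz":-3.0,"ax":0,"ay":0,"az":0,"claw":3.0},
    {"tx":0,"ty":0,"tz":-3.0,"ax":0,"ay":0,"az":0,"claw":3.0},
    {"tx":0,"ty":0,"tz":-3.0,"ax":0,"ay":0,"az":0,"claw":3.0},
    {"tx":0,"ty":-1.0,"tz":-2.0,"ax":0,"ay":0,"az":0,"claw":3.0},
    {"tx":0,"ty":-2.5,"tz":-2.0,"ax":0,"ay":0,"az":0,"claw":3.0},
    {"tx":0,"ty":-3.5,"tz":-0.4,"ax":0,"ay":0,"az":0,"claw":3.0},
    {"tx":0,"ty":-3.7,"tz":0,"ax":0,"ay":0,"az":0,"claw":3.0},
    {"tx":0,"ty":-3.7,"tz":0,"ax":0,"ay":0,"az":0,"claw":3.0}
  ]
}}

```text
time_s: 27.45
tcp_pos: [0.4397, 0.0134, 0.1412]
ee_rot: [[1.0, -0.002, 0.001], [-0.002, -1.0, 0.001], [0.001, -0.001, -1.0]]
wrist_force: [1.2, -0.2, -1.3]
gripper_width: 0.445
gripper_force: 30.0
```

Emit:
{"name": "drive_tool", "arguments": {
  "rows": [
    {"tx":0.86,"ty":-3.7,"tz":0,"ax":0,"ay":0,"az":0,"claw":3.0},
    {"tx":0.86,"ty":-3.7,"tz":0,"ax":0,"ay":0,"az":0,"claw":3.0},
    {"tx":0.86,"ty":-3.7,"tz":0,"ax":0,"ay":0,"az":0,"claw":3.0},
    {"tx":0.86,"ty":-2.9,"tz":0,"ax":0,"ay":0,"az":0,"claw":3.0},
    {"tx":0.86,"ty":-1.7,"tz":0,"ax":0,"ay":0,"az":0,"claw":3.0},
    {"tx":0,"ty":0,"tz":0,"ax":0,"ay":0,"az":0,"claw":3.0},
    {"tx":0,"ty":0,"tz":0,"ax":0,"ay":0,"az":0,"claw":3.0},
    {"tx":0,"ty":0,"tz":0,"ax":0,"ay":0,"az":0,"claw":3.0},
    {"tx":0,"ty":0,"tz":0,"ax":0,"ay":0,"az":0,"claw":3.0}
  ]
}}

```text
time_s: 28.2
tcp_pos: [0.4825, 0.1681, 0.1406]
ee_rot: [[1.0, -0.001, -0.001], [-0.001, -1.0, -0.001], [-0.001, 0.001, -1.0]]
wrist_force: [1.0, -0.2, -0.4]
gripper_width: 0.444
gripper_force: 30.0
```

```bash
python3 w.py w12; python3 held.py w12 .020 .0466
```

```text
28.2 [0.4825 0.1681 0.1406] [[1.0, -0.0009, -0.0011], [-0.0009, -1.0, -0.0005], [-0.0011, 0.0005, -1.0]] [ 1.01 -0.2  -0.36]
w12 93 held centre rel TCP [0.002  0.0003] tilt [-0.005 -0.001] top 0.0479
```

Emit:
{"name": "drive_tool", "arguments": {
  "rows": [
    {"tx":0,"ty":0,"tz":0.8,"ax":0,"ay":0,"az":0,"claw":3.0},
    {"tx":0,"ty":0,"tz":0.8,"ax":0,"ay":0,"az":0,"claw":3.0},
    {"tx":0,"ty":0,"tz":0.8,"ax":0,"ay":0,"az":0,"claw":3.0},
    {"tx":0,"ty":0,"tz":0.6,"ax":0,"ay":0,"az":0,"claw":3.0},
    {"tx":0,"ty":0,"tz":0.3,"ax":0,"ay":0,"az":0,"claw":3.0},
    {"tx":0,"ty":0,"tz":0,"ax":0,"ay":0,"az":0,"claw":3.0},
    {"tx":0,"ty":0,"tz":0,"ax":0,"ay":0,"az":0,"claw":3.0},
    {"tx":0,"ty":0,"tz":0,"ax":0,"ay":0,"az":0,"claw":3.0}
  ]
}}

```text
time_s: 28.92
tcp_pos: [0.4835, 0.1694, 0.1083]
ee_rot: [[1.0, 0.0, 0.001], [0.0, -1.0, 0.0], [0.001, -0.0, -1.0]]
wrist_force: [0.7, 0.3, -0.3]
gripper_width: 0.446
gripper_force: 30.0
```

Emit:
{"name": "drive_tool", "arguments": {
  "rows": [
    {"tx":-0.04,"ty":0,"tz":0.2,"ax":0,"ay":0,"az":0,"claw":3.0},
    {"tx":0,"ty":0,"tz":0.1,"ax":0,"ay":0,"az":0,"claw":3.0},
    {"tx":0,"ty":0,"tz":0.1,"ax":0,"ay":0,"az":0,"claw":3.0},
    {"tx":0,"ty":0,"tz":0.1,"ax":0,"ay":0,"az":0,"claw":3.0},
    {"tx":0,"ty":0,"tz":0.1,"ax":0,"ay":0,"az":0,"claw":3.0},
    {"tx":0,"ty":0,"tz":0.1,"ax":0,"ay":0,"az":0,"claw":3.0},
    {"tx":0,"ty":0,"tz":0,"ax":0,"ay":0,"az":0,"claw":3.0},
    {"tx":0,"ty":0,"tz":0,"ax":0,"ay":0,"az":0,"claw":3.0}
  ]
}}

```text
time_s: 29.58
tcp_pos: [0.4828, 0.1691, 0.101]
ee_rot: [[1.0, 0.0, -0.0], [0.0, -1.0, -0.0], [-0.0, 0.0, -1.0]]
wrist_force: [-0.6, -0.6, -0.1]
gripper_width: 0.448
gripper_force: 30.0
```

Emit:
{"name": "drive_tool", "arguments": {
  "rows": [
    {"tx":0,"ty":0,"tz":0.1,"ax":0,"ay":0,"az":0,"claw":3.0},
    {"tx":0,"ty":0,"tz":0.1,"ax":0,"ay":0,"az":0,"claw":3.0},
    {"tx":0,"ty":0,"tz":0.1,"ax":0,"ay":0,"az":0,"claw":3.0},
    {"tx":0,"ty":0,"tz":0.1,"ax":0,"ay":0,"az":0,"claw":3.0},
    {"tx":0,"ty":0,"tz":0,"ax":0,"ay":0,"az":0,"claw":3.0}
  ]
}}

```text
time_s: 30.0
tcp_pos: [0.4826, 0.169, 0.0968]
ee_rot: [[1.0, 0.0, -0.0], [0.0, -1.0, -0.0], [-0.0, 0.0, -1.0]]
wrist_force: [0.3, -0.2, -0.8]
gripper_width: 0.441
gripper_force: 30.0
```

Emit:
{"name": "drive_tool", "arguments": {
  "rows": [
    {"tx":0.04,"ty":-0.04,"tz":0.2,"ax":0,"ay":0,"az":0,"claw":3.0},
    {"tx":0,"ty":0,"tz":0.3,"ax":0,"ay":0,"az":0,"claw":3.0},
    {"tx":0,"ty":0,"tz":0.3,"ax":0,"ay":0,"az":0,"claw":3.0},
    {"tx":0,"ty":0,"tz":0.3,"ax":0,"ay":0,"az":0,"claw":3.0},
    {"tx":0,"ty":0,"tz":0.2,"ax":0,"ay":0,"az":0,"claw":3.0},
    {"tx":0,"ty":0,"tz":0.1,"ax":0,"ay":0,"az":0,"claw":3.0},
    {"tx":0,"ty":0,"tz":0,"ax":0,"ay":0,"az":0,"claw":3.0},
    {"tx":0,"ty":0,"tz":0,"ax":0,"ay":0,"az":0,"claw":3.0}
  ]
}}

```text
time_s: 30.67
tcp_pos: [0.4832, 0.1696, 0.083]
ee_rot: [[1.0, 0.0, 0.0], [0.0, -1.0, -0.0], [0.0, 0.0, -1.0]]
wrist_force: [-0.7, 0.2, 0.0]
gripper_width: 0.447
gripper_force: 30.0
```

Emit:
{"name": "drive_tool", "arguments": {
  "rows": [
    {"tx":0,"ty":0,"tz":0.06,"ax":0,"ay":0,"az":0,"claw":3.0},
    {"tx":0,"ty":0,"tz":0.06,"ax":0,"ay":0,"az":0,"claw":3.0},
    {"tx":0,"ty":0,"tz":0.05,"ax":0,"ay":0,"az":0,"claw":3.0},
    {"tx":0,"ty":0,"tz":0,"ax":0,"ay":0,"az":0,"claw":3.0},
    {"tx":0,"ty":0,"tz":0,"ax":0,"ay":0,"az":0,"claw":3.0}
  ]
}}

```text
time_s: 31.08
tcp_pos: [0.4832, 0.1695, 0.0814]
ee_rot: [[1.0, 0.0, 0.0], [0.0, -1.0, 0.0], [0.0, -0.0, -1.0]]
wrist_force: [-0.3, 0.2, -0.7]
gripper_width: 0.445
gripper_force: 30.0
```

Emit:
{"name": "drive_tool", "arguments": {
  "rows": [
    {"tx":0,"ty":0,"tz":0.05,"ax":0,"ay":0,"az":0,"claw":3.0},
    {"tx":0,"ty":0,"tz":0.05,"ax":0,"ay":0,"az":0,"claw":3.0},
    {"tx":0,"ty":0,"tz":0.05,"ax":0,"ay":0,"az":0,"claw":3.0},
    {"tx":0,"ty":0,"tz":0,"ax":0,"ay":0,"az":0,"claw":3.0},
    {"tx":0,"ty":0,"tz":0,"ax":0,"ay":0,"az":0,"claw":3.0}
  ]
}}

```text
time_s: 31.5
tcp_pos: [0.4831, 0.1695, 0.0798]
ee_rot: [[1.0, 0.0, -0.0], [0.0, -1.0, -0.0], [-0.0, 0.0, -1.0]]
wrist_force: [0.1, -0.0, -0.4]
gripper_width: 0.445
gripper_force: 30.0
```

Emit:
{"name": "drive_tool", "arguments": {
  "rows": [
    {"tx":0,"ty":0,"tz":0.04,"ax":0,"ay":0,"az":0,"claw":3.0},
    {"tx":0,"ty":0,"tz":0.02,"ax":0,"ay":0,"az":0,"claw":3.0},
    {"tx":0,"ty":0,"tz":0,"ax":0,"ay":0,"az":0,"claw":3.0},
    {"tx":0,"ty":0,"tz":0,"ax":0,"ay":0,"az":0,"claw":3.0}
  ]
}}

```text
time_s: 31.83
tcp_pos: [0.4832, 0.1696, 0.0794]
ee_rot: [[1.0, 0.0, 0.0], [0.0, -1.0, 0.0], [0.0, -0.0, -1.0]]
wrist_force: [-0.6, -0.2, 0.5]
gripper_width: 0.446
gripper_force: 30.0
```

Emit:
{"name": "drive_tool", "arguments": {
  "rows": [
    {"tx":0,"ty":0,"tz":0.03,"ax":0,"ay":0,"az":0,"claw":3.0},
    {"tx":0,"ty":0,"tz":0,"ax":0,"ay":0,"az":0,"claw":3.0},
    {"tx":0,"ty":0,"tz":0,"ax":0,"ay":0,"az":0,"claw":3.0}
  ]
}}

```text
time_s: 32.08
tcp_pos: [0.4833, 0.1696, 0.0793]
ee_rot: [[1.0, 0.0, 0.0], [0.0, -1.0, 0.0], [0.0, -0.0, -1.0]]
wrist_force: [-0.7, -0.3, 3.5]
gripper_width: 0.446
gripper_force: 30.0
```

Seated, with 3.5 N felt. I release and withdraw.

Emit:
{"name": "drive_tool", "arguments": {
  "rows": [
    {"tx":0,"ty":0,"tz":-0.02,"ax":0,"ay":0,"az":0,"claw":5.0},
    {"tx":0,"ty":0,"tz":0,"ax":0,"ay":0,"az":0,"claw":6.5},
    {"tx":0,"ty":0,"tz":0,"ax":0,"ay":0,"az":0,"claw":8.0},
    {"tx":0,"ty":0,"tz":0,"ax":0,"ay":0,"az":0,"claw":8.7},
    {"tx":0,"ty":0,"tz":0,"ax":0,"ay":0,"az":0,"claw":8.7},
    {"tx":0,"ty":0,"tz":-1.0,"ax":0,"ay":0,"az":0,"claw":8.7},
    {"tx":0,"ty":0,"tz":-2.0,"ax":0,"ay":0,"az":0,"claw":8.7},
    {"tx":0,"ty":0,"tz":-3.0,"ax":0,"ay":0,"az":0,"claw":8.7},
    {"tx":0,"ty":0,"tz":-3.0,"ax":0,"ay":0,"az":0,"claw":8.7},
    {"tx":0,"ty":0,"tz":0,"ax":0,"ay":0,"az":0,"claw":8.7}
  ]
}}

```text
time_s: 32.92
tcp_pos: [0.4872, 0.1715, 0.1763]
ee_rot: [[1.0, 0.002, 0.012], [0.002, -1.0, 0.006], [0.012, -0.006, -1.0]]
wrist_force: [1.3, 1.0, 0.2]
gripper_width: 0.991
gripper_force: 0.0
```

Emit:
{"name": "drive_tool", "arguments": {
  "rows": [
    {"tx":0,"ty":0,"tz":0,"ax":0,"ay":0,"az":0,"claw":8.7},
    {"tx":0,"ty":0,"tz":0,"ax":0,"ay":0,"az":0,"claw":8.7},
    {"tx":0,"ty":0,"tz":0,"ax":0,"ay":0,"az":0,"claw":8.7}
  ]
}}

```text
time_s: 33.17
tcp_pos: [0.4824, 0.1691, 0.1682]
ee_rot: [[1.0, -0.0, -0.002], [-0.0, -1.0, -0.001], [-0.002, 0.001, -1.0]]
wrist_force: [0.6, 1.3, -0.1]
gripper_width: 0.999
gripper_force: 0.0
```

```bash
python3 w.py w13 .4835,.1695,.134,.012 .4835,.1695,.126,.022 .4835,.1695,.110,.03 .4835,.1695,.094,.035; python3 - <<'E'
from h import *
p,d=capture("side")
X=cloud(d,*cam("side"))
z=X[(np.hypot(X[...,0]-.482,X[...,1]-.169)<.034)&(d>0)][:,2];print(np.histogram(z,np.arange(.056,.142,.004)))
E
```

```text
33.1667 [0.4824 0.1691 0.1682] [[1.0, -0.0, -0.0019], [-0.0, -1.0, -0.001], [-0.0019, 0.001, -1.0]] [ 0.58  1.34 -0.11]
.4835,.1695,.134,.012 66 px [279. 222.] circle [0.4838 0.1694] r 0.008 zmed 0.1353 depthmean [0.4842 0.1695 0.1348]
.4835,.1695,.126,.022 89 px [278. 220.] circle [0.4814 0.1697] r 0.0093 zmed 0.1274 depthmean [0.485  0.1699 0.1272]
.4835,.1695,.126,.022 152 px [279. 218.] circle [0.4836 0.1698] r 0.0197 zmed 0.1274 depthmean [0.485  0.1699 0.1272]
.4835,.1695,.110,.03 12 px [268. 218.] circle [0.4791 0.1783] r 0.0015 zmed 0.1115 depthmean [0.4938 0.1689 0.1113]
.4835,.1695,.110,.03 276 px [280. 207.] circle [0.4825 0.1695] r 0.0238 zmed 0.1115 depthmean [0.4938 0.1689 0.1113]
.4835,.1695,.094,.035 317 px [279. 198.] circle [0.4824 0.1696] r 0.0298 zmed 0.0955 depthmean [0.4981 0.1702 0.0953]
(array([39, 58, 14,  4,  1,  6,  9, 27, 30, 49, 23, 19, 17, 44, 19, 12, 23,
       45, 24,  9,  5]), array([0.056, 0.06 , 0.064, 0.068, 0.072, 0.076, 0.08 , 0.084, 0.088,
       0.092, 0.096, 0.1  , 0.104, 0.108, 0.112, 0.116, 0.12 , 0.124,
       0.128, 0.132, 0.136, 0.14 ]))
```

Small ring top is at 0.126 (after the 1.5 mm depth bias), and the tops step 0.094 / 0.110 / 0.126 concentrically. All are home and the gripper is clear.

```bash
python3 -c "
from station import *;print(finish_job())"
```

```text
the job is handed in; nothing more can be done
None
```

All three ring weights are on the spindle, largest, middle, smallest, each seated flat and released. I handed the job in at about 33 s of the 72 s allowed, with no verdict reported back.

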